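Stack the tray table's corner brackets on their tray

ROBOT

A 6-joint arm with a two-finger parallel gripper is mounted at the origin on the work surface. World frame = base frame: x ahead of the robot, y to its left, z up, the work surface at z = 0. Lengths are in m, angles in degrees, forces in N, time in s.
With the tool pointing down it reaches from about 0.35 to 0.875 m from the base axis. Payload 4.2 kg.
Tool frame: the origin (TCP) lies midway between the tips of the shut fingers; the grasp point (between the pads) lies 19 mm behind it; z points along the fingers, y is the direction in which the jaws open and shut (so a half turn about z gives the same grasp; the last joint's range is limited). The gripper opens to 87 mm and grips with 3 to 60 N. Pads are 19 mm wide; open, the fingers measure 117 mm over their backs; the gripper's body (75 mm by 190 mm) begins 51 mm behind the grasp point.
Start: joints at [-54.167, 22.042, 0.453, 0, -68.411, -14.817], TCP at [0.224, -0.583, 0.223] pointing down, gripper open.
Joint ranges: [-179.83, 179.83], [-69.29, 118.12], [-61.27, 80.66], [-181.25, 117.63], [-171.15, -9.14], [-177.46, 177.46]. Speed limits (degrees/s): [159.86, 159.86, 180, 180, 180, 180].

INTERFACE

Orientations are given as a 3x3 rotation matrix whose columns are the frame's x, y, z axes.
In Python, from station import sense, capture, calibration, finish_job gives the robot as it stands.
- The arm moves only by the tool carry_out, never from a script. Its argument "commands" is one flat list of numbers, 6 for each row, row after row: the shift along the tool's x, y, z in mm, then the turn, a rotation vector about the tool's x, y, z in rad. A call has 1 to 5 rows; each row shifts and turns the pose as measured when the row begins, along the tool's axes as they then stand; what a row does not reach is not made up. A row lasts 1/8 s, in which the tool goes at most 62.5 mm and 10.7 degrees, less where a joint would pass 70% of its speed; a pose out of reach is approached as far as the arm can. A call is refused whole if a number of a shift passes 62.5 or a number of a turn 0.188, either way. A call with a gripper value outside its range is refused whole. "grip" is the finger opening in mm, from 0 to 87, set as the call begins (left out, the last holds). The fingers move at their own pace and stop on an object; the grip force is fixed at half the most. Time passes only in rows, so rows that do not move let the fingers close. It gives the time, the measured TCP pose, the force and the opening at its end, in the units of the state.
- sense(): the state, without advancing time (a new reading comes with each control period).
- capture(name): name is "scene" or "side" or "wrist"; returns the picture (384x512x3 uint8, red, green, blue); there is no depth.
- calibration(name): a dict with "fx", "fy", "cx", "cy" (pixels), "dist" ([k1, k2, p1, p2, k3] as OpenCV has them; the pictures are not rectified), "rvec" (rotation vector, rad) and "tvec" (3), from world to camera coordinates, as OpenCV has them. Camera axes: x right, y down, z forward; pixel columns grow to the right and rows downward; lengths in m; the calibration is good to about 2 mm. A picture is of the moment at which its call begins: read the wrist's pose just before it. calibration takes no time and is no camera call; for the wrist camera it gives the pose at the moment of the call.
- finish_job(): hands the job in, once; it reports no verdict.
The state is a dict: "time_s": time; "joints": joint angles; "joint_velocities": joint speeds; "effort": joint torques, N m; "tcp_pos": TCP position; "ee_rot": TCP orientation; "wrist_force": force on the tool from outside, world axes, zero at the start; "moment": the same for the moment, N m; "gripper_width": opening from 0.0 (shut) to 1.0 (fully open).
Only numpy, scipy, OpenCV 4.12 (cv2) and the standard library are available. Lean on these libraries where they do the work, as an engineer would, in place of code of your own. Each camera call takes 0.05 s, during which the arm holds its last target.

TASK

The four brass corner brackets of a tray table go out stacked on their copper tray: pick up the other three and stack them on the bracket that already lies on the tray, each turned half round from the one below, so that its heel with the raised pad lies over the open angle of the one below and the pile stands level and square. Leave the bottom bracket about where it lies, set each one down without dropping it, and do not shift or knock over the engineer's square, the ewer, the mug or the hammer.

Things in the scene. Friction and masses are not known exactly. Their poses are not given: they have to be found in the camera images.
- base_mid (a point): Cast brass corner bracket lying pad up on the tray, bottom of the pile: flat L, two equal legs 100 mm long outside, 40 wide, 10 thick; on the heel (the corner where they meet) a round pad 24 mm across stands 10 mm above the plate. About 0.5 kg. Point: centre of the 100 mm square the legs bound (just inside the open angle), 5 mm above the underside; z up; axes: see base_pad.
- base_pad (a point): Middle of the base's heel, on the pad's axis, 5 mm above the underside. Axes as base_mid, in which one leg runs along x (middle line y = -30 mm, x from -50 to 50), the other along y (middle line x = -30), the pad is at x = y = -30, the open angle takes x and y from -10 to 50, and the centre of mass is at about x = y = -13 mm.
- a_mid (a point): Bracket a, same as the base bracket (a, b and c are interchangeable). Lies pad up on the bench with bracket b laid loosely on top of it, so b has to come off first, and the ewer close beside one leg. Point and axes as for base_mid.
- a_pad (a point): Middle of the heel of bracket a, on its pad's axis, 5 mm above the underside of the plate; axes as a_mid.
- b_mid (a point): Bracket b, same as the base bracket (a, b and c are interchangeable). Lies pad up across bracket a, loosely, roughly half a turn from it, its underside 10 mm above the bench. Point and axes as for base_mid.
- b_pad (a point): Middle of the heel of bracket b, on its pad's axis, 5 mm above the underside of the plate; axes as b_mid.
- c_mid (a point): Bracket c, same as the base bracket (a, b and c are interchangeable). Lies pad up on the bench, the mug close beside one leg. Point and axes as for base_mid.
- c_pad (a point): Middle of the heel of bracket c, on its pad's axis, 5 mm above the underside of the plate; axes as c_mid.
- tray_floor (a point): Round copper tray 270 mm across with a turned-up rim 18 mm high, flat inside to a radius of about 118 mm; it does not move. This point is the centre of its floor, 4 mm above the bench; z up.
- square_mid (a point): Bystander: a steel engineer's square lying on the bench, an L without a pad and not a bracket: dark stock 75 x 18 x 14 mm along x (at y = -32 mm) and thin blade 22 x 90 mm along y (at x = -27 mm, y from -23 to 67). Point near its middle, 7 mm above the bench.
- ewer_mid (a point): Bystander: a copper ewer standing on the bench, body 84 mm across, 153 mm tall, spout to +x reaching 72 mm and handle to -x reaching 65 mm from the axis. Point on its axis, 75 mm above the bench.
- mug_mid (a point): Bystander: a tin mug 60 mm across and 80 mm tall holding punches that stand up to about 127 mm above the bench. Point on its axis, 40 mm above the bench.
- hammer_mid (a point): Bystander: a hammer lying on the bench, wooden handle along x from -131 mm, steel head 95 mm wide at x = 100 mm, 25 mm high. Point on its handle, 14 mm above the bench.

How it is judged (in metres and radians):
At the end, for the whole second after the job is handed in: a, b and c form layers 2, 3, 4 of one pile on the base, any order: heights within 3 mm, level to 0.06 rad, centres within 12 mm, square to 0.16 rad, pads within 14 mm of their places: 2 and 4 half round from the base, 3 the same way as it. Base flat, moved under 30 mm (angle between each of a_mid, b_mid, c_mid's own z axis and vertical below 0.06 rad and horizontal distance between each of a_mid, b_mid, c_mid and base_mid below 0.012 m and angle between the x axis of each of a_mid, b_mid, c_mid and the x axis of base_mid, either way round below 0.16 rad and ((z of a_mid in the frame of base_mid between 0.007 and 0.013 m and x of a_pad in the frame of base_mid between 0.016 and 0.044 m and y of a_pad in the frame of base_mid between 0.016 and 0.044 m) or (z of a_mid in the frame of base_mid between 0.017 and 0.023 m and x of a_pad in the frame of base_mid between -0.044 and -0.016 m and y of a_pad in the frame of base_mid between -0.044 and -0.016 m) or (z of a_mid in the frame of base_mid between 0.027 and 0.033 m and x of a_pad in the frame of base_mid between 0.016 and 0.044 m and y of a_pad in the frame of base_mid between 0.016 and 0.044 m)) and ((z of b_mid in the frame of base_mid between 0.007 and 0.013 m and x of b_pad in the frame of base_mid between 0.016 and 0.044 m and y of b_pad in the frame of base_mid between 0.016 and 0.044 m) or (z of b_mid in the frame of base_mid between 0.017 and 0.023 m and x of b_pad in the frame of base_mid between -0.044 and -0.016 m and y of b_pad in the frame of base_mid between -0.044 and -0.016 m) or (z of b_mid in the frame of base_mid between 0.027 and 0.033 m and x of b_pad in the frame of base_mid between 0.016 and 0.044 m and y of b_pad in the frame of base_mid between 0.016 and 0.044 m)) and ((z of c_mid in the frame of base_mid between 0.007 and 0.013 m and x of c_pad in the frame of base_mid between 0.016 and 0.044 m and y of c_pad in the frame of base_mid between 0.016 and 0.044 m) or (z of c_mid in the frame of base_mid between 0.017 and 0.023 m and x of c_pad in the frame of base_mid between -0.044 and -0.016 m and y of c_pad in the frame of base_mid between -0.044 and -0.016 m) or (z of c_mid in the frame of base_mid between 0.027 and 0.033 m and x of c_pad in the frame of base_mid between 0.016 and 0.044 m and y of c_pad in the frame of base_mid between 0.016 and 0.044 m)) and distance of base_mid from where it was at the start of the episode below 0.03 m and angle between base_mid's own z axis and vertical below 0.05 rad); the robot touches nothing.
It fails at once if the square, the ewer, the mug or the hammer is pushed more than 20 mm or knocked over (distance of any of square_mid, ewer_mid, mug_mid, hammer_mid from where it was at the start of the episode above 0.02 m or angle between any of ewer_mid, mug_mid's own z axis and vertical above 0.3 rad).
It fails at once if a bracket is dropped: it falls free of the fingers at over 0.45 m/s (a fall of about 10 mm) ((contact force between the fingers and a below 0.05 N and linear speed of a above 0.45 m/s) or (contact force between the fingers and b below 0.05 N and linear speed of b above 0.45 m/s) or (contact force between the fingers and c below 0.05 N and linear speed of c above 0.45 m/s)).
It also fails if it takes over 72 s, if anything falls off the work surface, if the arm or the gripper's body presses on something with over 40 N, if the wrist force passes 120 N, or if a joint passes its speed limit or range.

## Working session

There is one attempt and no reset: what is moved stays moved. The work goes in short steps, Python scripts to look and compute and a tool call to move; the robot and the scene stay as the last step left them, time stands still between calls to the robot, and variables do not carry over. Pictures are saved under pics/ and viewed, and the job is handed in when it is done.

Besides the shell and the picture viewer there is one more tool, called after "Call:" by a JSON object that holds its "op" and its "data". carry_out: Moves the arm, as the interface text tells. Its arguments: {"type":"object","properties":{"commands":{"type":"array"},"grip":{"type":"number"}},"required":["commands"]}

```bash
ls; mkdir -p pics
python3 - <<'E'
from station import *
import cv2
s=sense();print(s)
for n in("scene","side","wrist"):
    c=calibration(n);print(n,c)
    im=capture(n);cv2.imwrite(f"pics/{n}0.png",im[:,:,::-1])
E
```

```text
pics
{'time_s': 0.0, 'joints': array([-5.41648645e+01,  2.20904419e+01,  3.80880969e-01, -2.86161350e-02,
       -6.84111249e+01, -1.48170844e+01]), 'joint_velocities': array([-0.03747627, -0.03510721, -0.00762483, -0.02560066, -0.06367002,
       -0.04142601]), 'effort': array([-4.01527166e-05, -3.90666103e+01,  1.87400204e+01,  4.21988279e+00,
        1.08742638e-02, -2.04667986e-04]), 'tcp_pos': array([ 0.22397393, -0.58285346,  0.22147146]), 'ee_rot': array([[-9.33533507e-01, -3.58489131e-01, -8.56657110e-04],
       [-3.58490143e-01,  9.33531413e-01,  1.97949441e-03],
       [ 9.00890907e-05,  2.15502749e-03, -9.99997674e-01]]), 'wrist_force': array([ 0.15902265, -0.30487825, -0.1515648 ]), 'moment': array([-0.06027725,  0.02242757,  0.04931941]), 'gripper_width': 1.004532322705756}
scene {'fx': 459.12443718526634, 'fy': 459.12443718526634, 'cx': 254.9635857104254, 'cy': 188.9563092825898, 'dist': array([-0.01913639,  0.        ,  0.        ,  0.        ,  0.        ]), 'rvec': array([ 1.76147841,  1.88229313, -0.69199736]), 'tvec': array([ 0.03048892, -0.32163447,  1.82343141])}
side {'fx': 354.6997961857207, 'fy': 354.6997961857207, 'cx': 259.6327769011272, 'cy': 191.93614755735695, 'dist': array([-0.06421947,  0.        ,  0.        ,  0.        ,  0.        ]), 'rvec': array([ 0.5057313 , -2.60795422,  1.28431105]), 'tvec': array([0.46657597, 0.14544069, 0.80062109])}
wrist {'fx': 266.7719414109118, 'fy': 266.7719414109118, 'cx': 252.01285859229426, 'cy': 196.17290060639286, 'dist': array([-0.02605766,  0.        ,  0.        ,  0.        ,  0.        ]), 'rvec': array([-1.6785005 , -2.44133563, -0.35002721]), 'tvec': array([ 0.62452306, -0.03399956,  0.39064823])}
```

View pics/scene0.png

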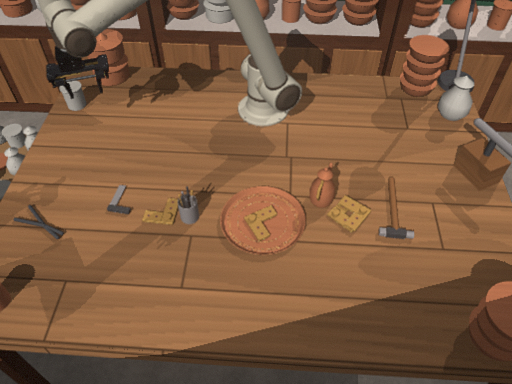

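View pics/side0.png

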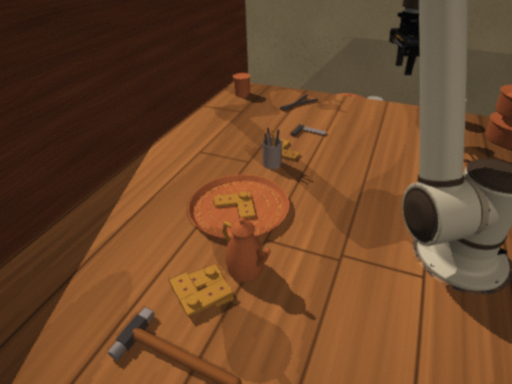

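View pics/wrist0.png

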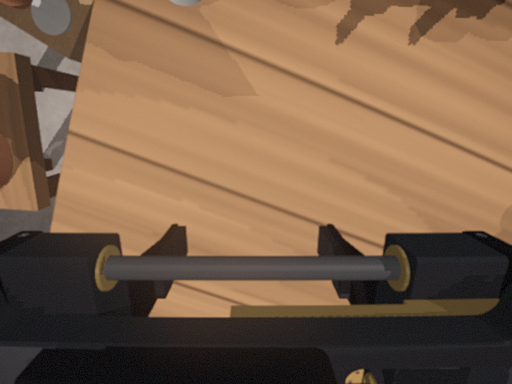

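```bash
cat > h.py <<'E'
import numpy as np, cv2
from station import *
def ray(c,px):
    K=np.array([[c['fx'],0,c['cx']],[0,c['fy'],c['cy']],[0,0,1]])
    p=cv2.undistortPoints(np.array(px,float).reshape(-1,1,2),K,c['dist']).reshape(-1,2)
    R=cv2.Rodrigues(c['rvec'])[0]; o=-R.T@c['tvec']
    d=np.c_[p,np.ones(len(p))]@R
    return o,d
def plane(c,px,z):
    o,d=ray(c,px); return o+d*((z-o[2])/d[:,2])[:,None]
def proj(c,P):
    K=np.array([[c['fx'],0,c['cx']],[0,c['fy'],c['cy']],[0,0,1]])
    return cv2.projectPoints(np.array(P,float).reshape(-1,1,3),c['rvec'],c['tvec'],K,c['dist'])[0].reshape(-1,2)
def snap(n,name,crop=None,k=1):
    c=calibration(n); s=sense(); im=capture(n)[:,:,::-1].copy()
    cv2.imwrite(f'pics/{name}.png',im); np.savez(f'pics/{name}.npz',im=im,**c)
    if crop: 
        x0,y0,x1,y1=crop; cv2.imwrite(f'pics/{name}_c.png',cv2.resize(im[y0:y1,x0:x1],None,fx=k,fy=k,interpolation=cv2.INTER_CUBIC))
    return c,s,im
def load(name):
    d=np.load(f'pics/{name}.npz'); c={k:d[k] for k in d.files}; return c,c['im']
E
python3 - <<'E'
from h import *
c,s,im=snap('scene','s1',(100,140,430,270),2.4)
hsv=cv2.cvtColor(im,cv2.COLOR_BGR2HSV)
for n,p in dict(c=(165,213),base=(262,222),ab=(350,213)).items(): print(n,hsv[p[1],p[0]],plane(c,p,.01))
pts=dict(mug=(188,219),ewer=(321,205),tray=(264,221),ham=(396,233),hamend=(391,180),sq=(118,210))
for n,p in pts.items(): print(n,plane(c,p,.0))
R=cv2.Rodrigues(calibration('wrist')['rvec'])[0];o=-R.T@calibration('wrist')['tvec'];print(o, s['ee_rot'].T@(o-s['tcp_pos']), s['ee_rot'].T@R.T)
E
```

```text
c [ 17 147 160] [[ 0.5505214  -0.28315973  0.01      ]]
base [ 13 141 105] [[0.5657251  0.02983337 0.01      ]]
ab [ 12 132 135] [[0.51178245 0.30958478 0.01      ]]
mug [[ 0.56212013 -0.2078006   0.        ]]
ewer [[0.47705749 0.21877564 0.        ]]
tray [[0.5540842  0.03564819 0.        ]]
ham [[0.57371522 0.4502592  0.        ]]
hamend [[0.35168196 0.46190409 0.        ]]
sq [[ 0.54107574 -0.4418575   0.        ]]
[ 0.15265237 -0.61134825  0.38351795] [ 0.07677557 -0.00064251 -0.16178797] [[-1.10784032e-04 -9.60113479e-01 -2.79610612e-01]
 [ 9.99999987e-01 -7.40493991e-05 -1.41940979e-04]
 [ 1.15574449e-04 -2.79610625e-01  9.60113475e-01]]
```

View pics/s1_c.png

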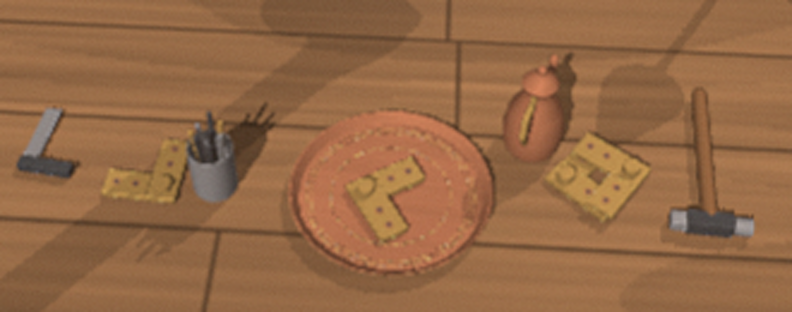

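Call:
{"op": "carry_out", "data": {"commands": [-57,21,0,0,0,0,-57,21,0,0,0,0,-57,21,0,0,0,0,-57,21,0,0,0,0,-57,21,0,0,0,0], "grip": 70}}

```text
time_s: 0.82
tcp_pos: [0.4558, -0.3807, 0.2203]
ee_rot: [[-0.937, -0.35, -0.002], [-0.35, 0.937, 0.002], [0.001, 0.003, -1.0]]
wrist_force: [0.2, -0.5, -0.2]
gripper_width: 0.806
```

Call:
{"op": "carry_out", "data": {"commands": [-57,21,0,0,0,0,-57,21,0,0,0,0,-57,21,0,0,0,0,0,0,0,0,0,0]}}

```text
time_s: 1.32
tcp_pos: [0.5998, -0.2543, 0.219]
ee_rot: [[-0.935, -0.355, -0.003], [-0.355, 0.935, 0.003], [0.002, 0.003, -1.0]]
wrist_force: [-0.6, -0.2, -0.3]
gripper_width: 0.8
```

Run:
```python
from h import *
c,s,im=snap('wrist','w1')
print(s['time_s'],s['tcp_pos'],s['ee_rot'].round(4),s['joints'].round(1),s['wrist_force'],s['joint_velocities'].round(2))
```

```text
1.325 [ 0.5998495  -0.2542649   0.21898231] [[-0.9349 -0.3549 -0.0028]
 [-0.355   0.9349  0.0025]
 [ 0.0017  0.0033 -1.    ]] [ -8.8  24.9   4.4  -0.1 -69.7 -60.3] [-0.59365024 -0.15988025 -0.27270263] [-2.05 -1.16 -1.74  0.28 -0.99 -0.25]
```

View pics/w1.png

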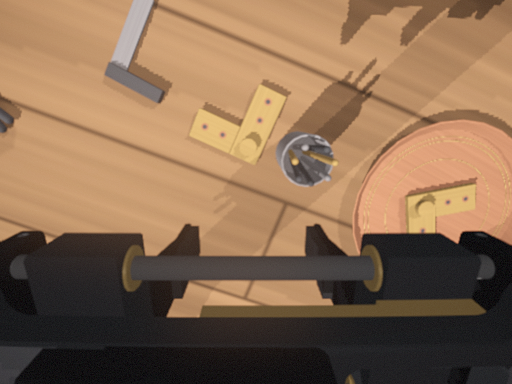

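```bash
cat >> h.py <<'E'
L=np.array([[-50,-50],[50,-50],[50,-10],[-10,-10],[-10,50],[-50,50]])/1000.
def brass(im,crop):
    k=4;x0,y0,x1,y1=crop
    big=cv2.resize(im[y0:y1,x0:x1],None,fx=k,fy=k,interpolation=cv2.INTER_CUBIC)
    hsv=cv2.cvtColor(big,cv2.COLOR_BGR2HSV); 
    return big,hsv,k
def fitL(world):  # world Nx2 6 corners ccw or cw
    best=None
    for W in (world,world[::-1]):
        for r in range(6):
            Q=np.roll(W,r,0); a=L-L.mean(0); b=Q-Q.mean(0)
            th=np.arctan2((a[:,0]*b[:,1]-a[:,1]*b[:,0]).sum(),(a*b).sum())
            R=np.array([[np.cos(th),-np.sin(th)],[np.sin(th),np.cos(th)]])
            e=np.sqrt(((a@R.T-b)**2).sum(1).mean())
            if best is None or e<best[0]: best=(e,th,Q.mean(0)-R@L.mean(0),R,Q)
    e,th,mid,R,Q=best
    return e,np.degrees(th),mid,mid+R@[-.03,-.03],R
def measure(name,crop,z,lo=(18,110,90),hi=(32,255,255),eps=.025,out=None):
    c,im=load(name); big,hsv,k=brass(im,crop)
    m=cv2.inRange(hsv,lo,hi); m=cv2.morphologyEx(m,cv2.MORPH_CLOSE,np.ones((11,11)));m=cv2.morphologyEx(m,cv2.MORPH_OPEN,np.ones((5,5)))
    cs,_=cv2.findContours(m,cv2.RETR_EXTERNAL,cv2.CHAIN_APPROX_NONE); ct=max(cs,key=cv2.contourArea)
    ap=cv2.approxPolyDP(ct,eps*cv2.arcLength(ct,True),True)[:,0]
    cv2.drawContours(big,[ap],-1,(255,0,0),1)
    if out: cv2.imwrite(f'pics/{out}.png',big)
    px=(ap+.5)/k-.5+np.array(crop[:2])
    W=plane(c,px,z)
    return px,W,hsv
E
python3 - <<'E'
from h import *
c,im=load('w1')
hsv=cv2.cvtColor(im,cv2.COLOR_BGR2HSV)
for p in [(265,110),(215,120),(240,150),(250,145),(200,100),(150,140),(430,210),(420,190),(290,90)]: print(p,hsv[p[1],p[0]])
px,W,h=measure('w1',(175,70,300,175),.01,out='w1m')
print(px.round(1).tolist());print(W.round(4)[:,:2].tolist())
if len(px)==6: print(fitL(W[:,:2]))
print(plane(c,[(250,146)],.02), plane(c,[(425,204)],.024))
print(plane(c,[(303,155)],.08))
E
```

```text
(265, 110) [ 19 115 231]
(215, 120) [ 19 117 232]
(240, 150) [ 19 118 225]
(250, 145) [ 19 115 232]
(200, 100) [ 15 109 206]
(150, 140) [ 15 110 211]
(430, 210) [ 20 119 228]
(420, 190) [ 10 126 160]
(290, 90) [ 15 110 208]
[[285.6, 96.6], [258.9, 84.1], [240.4, 125.4], [198.9, 108.1], [188.9, 134.6], [254.6, 163.9]]
[[0.4859, -0.2501], [0.4842, -0.2884], [0.5414, -0.293], [0.54, -0.352], [0.5775, -0.3543], [0.5833, -0.2564]]
(np.float64(0.0014895089986779358), np.float64(176.50263779902), array([ 0.53185529, -0.3021556 ]), array([ 0.56362949, -0.27404155]), array([[-0.99813761, -0.06100259],
       [ 0.06100259, -0.99813761]]))
[[ 0.56158101 -0.27146783  0.02      ]] [[ 0.54851014 -0.01016128  0.024     ]]
[[ 0.54429344 -0.21398307  0.08      ]]
```

View pics/w1m.png

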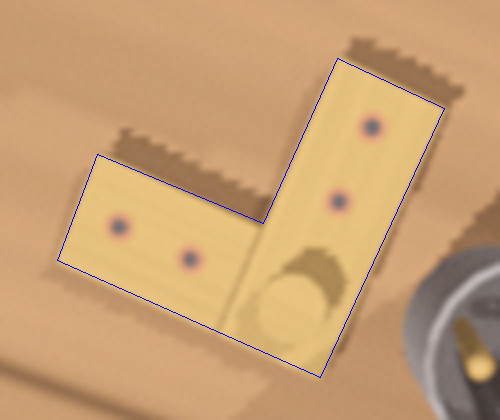

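```bash
cat >> h.py <<'E'
from scipy.spatial.transform import Rotation as Ro, Slerp
def Rdown(yaw): # tool x at world yaw deg, z down
    a=np.radians(yaw); x=np.array([np.cos(a),np.sin(a),0]); z=np.array([0,0,-1.]); return np.c_[x,np.cross(z,x),z]
def plan(wps,start=None):
    """wps: list of (pos,yaw,n)"""
    s=sense(); p=s['tcp_pos'];R=s['ee_rot']; out=[]
    if start: p,R=np.array(start[0]),Rdown(start[1])
    for pos,yaw,n in wps:
        pos=np.array(pos); R1=Rdown(yaw); sl=Slerp([0,1],Ro.from_matrix([R,R1]))
        for i in range(n):
            Ra=sl(i/n).as_matrix(); Rb=sl((i+1)/n).as_matrix()
            d=Ra.T@((pos-p)/n)*1000; w=Ro.from_matrix(Ra.T@Rb).as_rotvec()
            out.append([*d.round(0).astype(int).tolist(),*w.round(3).tolist()])
        p,R=pos,R1
    for i in range(0,len(out),5): print([x for r in out[i:i+5] for x in r])
E
python3 - <<'E'
from h import *
plan([((.5615,-.309,.08),266.5,7)])
E
```

```text
[8, -5, 20, 0.001, -0.0, -0.164, 8, -4, 20, 0.001, -0.0, -0.164, 9, -3, 20, 0.001, -0.0, -0.164, 9, -1, 20, 0.001, -0.0, -0.164, 9, 0, 20, 0.001, -0.0, -0.164]
[9, 2, 20, 0.001, -0.0, -0.164, 9, 3, 20, 0.001, -0.0, -0.164]
```

Call:
{"op": "carry_out", "data": {"commands": [8,-5,20,0,0,-0.164,8,-4,20,0,0,-0.164,9,-3,20,0,0,-0.164,9,-1,20,0,0,-0.164,9,0,20,0,0,-0.164]}}

```text
time_s: 2.0
tcp_pos: [0.5688, -0.2986, 0.1188]
ee_rot: [[-0.36, -0.933, -0.001], [-0.933, 0.36, 0.001], [-0.001, 0.001, -1.0]]
wrist_force: [-0.4, 0.6, 0.0]
gripper_width: 0.806
```

Call:
{"op": "carry_out", "data": {"commands": [9,2,20,0,0,-0.164,9,3,20,0,0,-0.164,0,0,0,0,0,0]}}

```text
time_s: 2.38
tcp_pos: [0.5534, -0.318, 0.0763]
ee_rot: [[-0.037, -0.999, -0.006], [-0.999, 0.037, 0.003], [-0.003, 0.006, -1.0]]
wrist_force: [0.7, 0.1, 0.6]
gripper_width: 0.804
```

Run:
```python
from h import *
c,s,im=snap('wrist','w2')
print(s['time_s'],s['tcp_pos'],s['ee_rot'].round(4))
# predicted landing of c corners
th=np.radians(176.5);R=np.array([[np.cos(th),-np.sin(th)],[np.sin(th),np.cos(th)]])
W=np.c_[L@R.T+[.5319,-.3022],np.full(6,.01)]
P=proj(c,W)
im=im.copy();cv2.polylines(im,[P.round().astype(int).reshape(-1,1,2)],True,(255,0,0),1);cv2.imwrite('pics/w2o.png',im)
plan([((.5615,-.309,.0015),266.5,5)])
```

```text
2.375 [ 0.55340717 -0.31797963  0.07634584] [[-0.0367 -0.9993 -0.0056]
 [-0.9993  0.0367  0.0028]
 [-0.0026  0.0057 -1.    ]]
[-2, -1, 15, 0.001, 0.0, 0.005, -2, -1, 15, 0.001, 0.0, 0.005, -2, -1, 15, 0.001, 0.0, 0.005, -2, -1, 15, 0.001, 0.0, 0.005, -2, -1, 15, 0.001, 0.0, 0.005]
```

View pics/w2o.png

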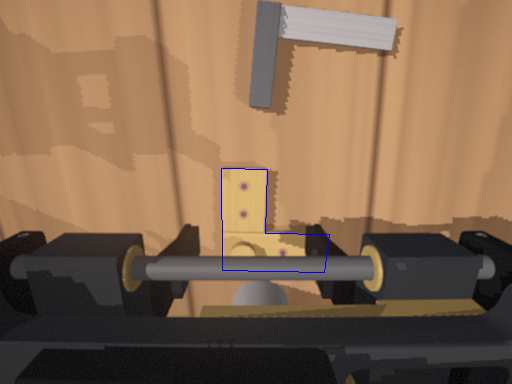

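Call:
{"op": "carry_out", "data": {"commands": [-5,-4,10,0,0,0.025,-4,-3,10,0,0,0,0,0,16,0,0,0,0,0,16,0,0,0,0,0,0,0,0,0]}}

```text
time_s: 3.05
tcp_pos: [0.5637, -0.3084, 0.024]
ee_rot: [[-0.067, -0.998, -0.0], [-0.998, 0.067, 0.001], [-0.001, 0.0, -1.0]]
wrist_force: [0.4, 0.8, -0.1]
gripper_width: 0.803
```

Run:
```python
from h import *
s=sense();print(s['tcp_pos'],s['ee_rot'].round(4))
plan([((.5615,-.309,.0015),266.5,2)])
```

```text
[ 0.56368924 -0.30837521  0.02402811] [[-6.660e-02 -9.978e-01 -2.000e-04]
 [-9.978e-01  6.660e-02  7.000e-04]
 [-7.000e-04  2.000e-04 -1.000e+00]]
[0, 1, 11, 0.0, 0.0, -0.003, 0, 1, 11, 0.0, 0.0, -0.003]
```

Call:
{"op": "carry_out", "data": {"commands": [0,2,14,0,0,0,0,0,7,0,0,0,0,0,0,0,0,0]}}

```text
time_s: 3.42
tcp_pos: [0.5617, -0.3084, 0.0015]
ee_rot: [[-0.067, -0.998, -0.0], [-0.998, 0.067, 0.0], [-0.0, 0.0, -1.0]]
wrist_force: [-0.5, -0.5, 0.3]
gripper_width: 0.804
```

Call:
{"op": "carry_out", "data": {"commands": [0,0,0,0,0,0,0,0,0,0,0,0,0,0,0,0,0,0,0,0,0,0,0,0], "grip": 25}}

```text
time_s: 3.92
tcp_pos: [0.5621, -0.3088, 0.0027]
ee_rot: [[-0.067, -0.998, 0.001], [-0.998, 0.067, -0.0], [0.0, -0.001, -1.0]]
wrist_force: [-0.8, -0.5, -0.8]
gripper_width: 0.454
```

Call:
{"op": "carry_out", "data": {"commands": [0,0,0,0,0,0,0,0,-20,0,0,0,0,0,-60,0,0,0,0,0,-60,0,0,0,0,0,0,0,0,0]}}

```text
time_s: 4.55
tcp_pos: [0.5593, -0.3073, 0.1403]
ee_rot: [[-0.069, -0.998, -0.008], [-0.998, 0.069, 0.005], [-0.005, 0.008, -1.0]]
wrist_force: [0.3, -0.1, -4.8]
gripper_width: 0.454
```

Run:
```python
from h import *
c,s,im=snap('wrist','w3')
snap('side','d3',(200,80,360,200),4)
print(s['time_s'],s['tcp_pos'],s['ee_rot'].round(4),s['wrist_force'],s['gripper_width']*87)
```

```text
4.55 [ 0.55933221 -0.30729227  0.14032685] [[-0.0691 -0.9976 -0.0079]
 [-0.9976  0.069   0.0052]
 [-0.0046  0.0082 -1.    ]] [ 0.26392983 -0.13339424 -4.76275504] 39.519226706105805
```

View pics/w3.png

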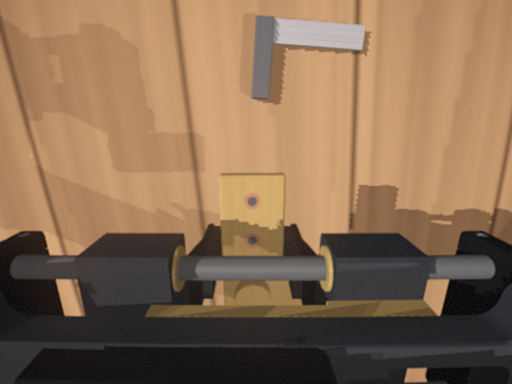

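View pics/d3_c.png

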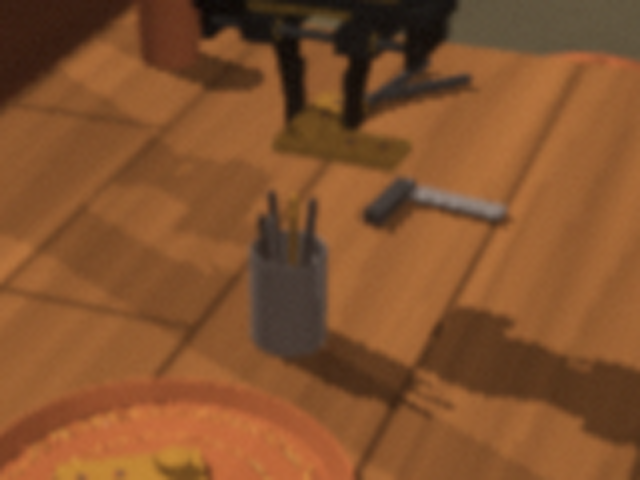

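Run:
```python
from h import *
c,im=load('w3');print(plane(c,[(252,173)],.148), calibration('wrist')['tvec']-c['tvec'])
plan([((.55,-.28,.21),266.5,2),((.54,.15,.24),290,9)])
```

```text
[[ 0.55633745 -0.35381285  0.148     ]] [-0.00564656 -0.00359387  0.00120462]
[-13, 4, -38, 0.01, 0.005, -0.005, -13, 4, -38, 0.01, 0.005, -0.005, -48, 4, -3, 0.0, 0.0, -0.046, -48, 2, -3, 0.0, 0.0, -0.046, -48, 0, -3, 0.0, 0.0, -0.046]
[-48, -3, -3, 0.0, 0.0, -0.046, -48, -5, -3, 0.0, 0.0, -0.046, -47, -7, -3, 0.0, 0.0, -0.046, -47, -9, -3, 0.0, 0.0, -0.046, -46, -11, -3, 0.0, 0.0, -0.046]
[-46, -13, -3, 0.0, 0.0, -0.046]
```

Call:
{"op": "carry_out", "data": {"commands": [-13,4,-38,0.01,0.005,0,-13,4,-38,0,0,0,-48,4,-3,0,0,-0.046,-48,2,-3,0,0,-0.046,-48,0,-3,0,0,-0.046]}}

```text
time_s: 5.28
tcp_pos: [0.5398, -0.1311, 0.2043]
ee_rot: [[0.061, -0.997, -0.043], [-0.998, -0.062, 0.016], [-0.019, 0.042, -0.999]]
wrist_force: [0.7, -0.1, -5.4]
gripper_width: 0.451
```

Call:
{"op": "carry_out", "data": {"commands": [-48,-3,-3,0,0,-0.046,-48,-5,-3,0,0,-0.046,-47,-7,-3,0,0,-0.046,-47,-9,-3,0,0,-0.046,-46,-11,-3,0,0,-0.046]}}

```text
time_s: 5.9
tcp_pos: [0.5291, 0.1147, 0.2067]
ee_rot: [[0.29, -0.954, -0.075], [-0.956, -0.292, 0.012], [-0.034, 0.068, -0.997]]
wrist_force: [0.9, -0.0, -5.1]
gripper_width: 0.453
```

Call:
{"op": "carry_out", "data": {"commands": [-46,-13,-3,0,0,-0.046,0,0,0,0,0,0,0,0,0,0,0,0]}}

```text
time_s: 6.28
tcp_pos: [0.5235, 0.1657, 0.201]
ee_rot: [[0.338, -0.937, -0.091], [-0.94, -0.34, 0.005], [-0.036, 0.084, -0.996]]
wrist_force: [0.4, -0.3, -4.9]
gripper_width: 0.457
```

Run:
```python
from h import *
c,s,im=snap('wrist','w4')
print(s['time_s'],s['tcp_pos'],s['ee_rot'].round(4),s['wrist_force'],s['gripper_width']*87)
```

```text
6.275 [0.52352496 0.16567684 0.20101098] [[ 0.338  -0.9367 -0.0912]
 [-0.9405 -0.3399  0.0052]
 [-0.0358  0.084  -0.9958]] [ 0.43677135 -0.26942983 -4.94597003] 39.76380490500961
```

View pics/w4.png

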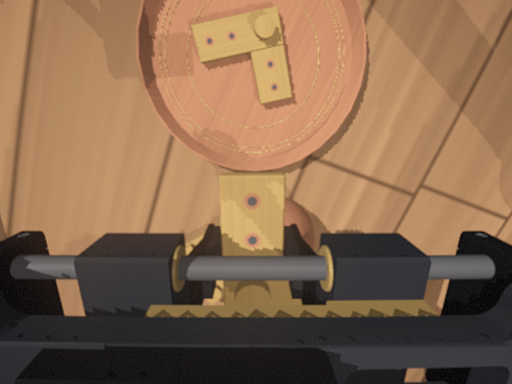

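Run:
```python
from h import *
px,W,h=measure('w4',(180,0,310,115),.014,lo=(16,90,150),out='w4m')
print(px.round(1).tolist());print(W.round(4)[:,:2].tolist())
if len(px)==6: print(fitL(W[:,:2]))
c,_=load('w4');print(plane(c,[(265,24)],.024))
```

```text
[[191.9, 24.4], [200.4, 61.6], [249.9, 51.9], [259.9, 102.4], [291.1, 96.4], [276.1, 6.4]]
[[0.6313, 0.0206], [0.6114, 0.054], [0.5608, 0.024], [0.5302, 0.0725], [0.4962, 0.0525], [0.5489, -0.0304]]
(np.float64(0.0014075425977072135), np.float64(31.83696776492206), array([0.56422421, 0.03680927]), array([ 0.55456275, -0.00450243]), array([[ 0.84955252, -0.52750404],
       [ 0.52750404,  0.84955252]]))
[[ 0.55472709 -0.00640728  0.024     ]]
```

View pics/w4m.png

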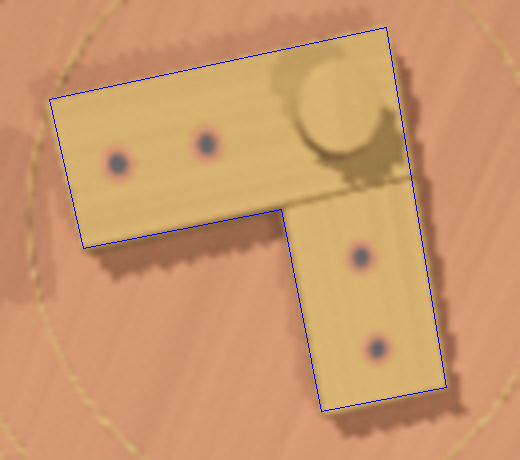

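Run:
```python
from h import *
plan([((.525,.125,.24),301.8,3)])
c,s,im=snap('scene','s4',(200,160,330,260),5)
print(proj(c,[[.5546,-.0045,.024],[.5485,-.010,.024],[.564,.037,.014]]))
```

```text
[12, 5, -13, 0.027, 0.015, -0.07, 12, 6, -13, 0.027, 0.015, -0.07, 12, 6, -13, 0.027, 0.015, -0.07]
[[251.37433067 215.95162049]
 [249.77932133 214.31864386]
 [264.31202111 220.92860073]]
```

View pics/s4_c.png

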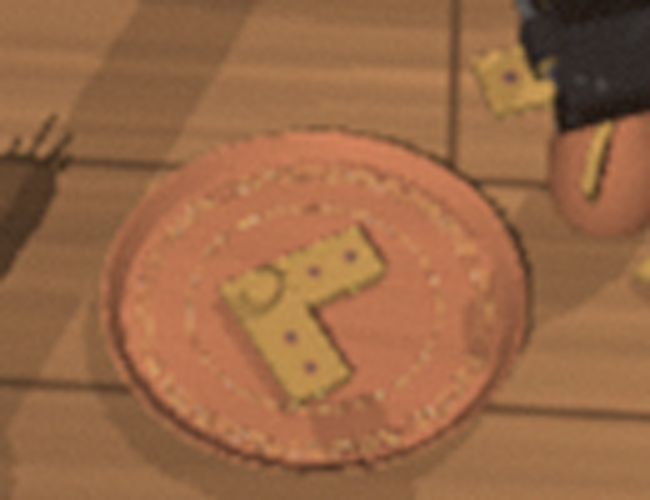

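Call:
{"op": "carry_out", "data": {"commands": [12,5,-15,0.027,0.015,-0.07,12,6,-15,0.027,0.015,-0.07,12,6,-15,0.027,0.015,-0.07,0,0,0,0,0,0,0,0,0,0,0,0]}}

```text
time_s: 7.0
tcp_pos: [0.5242, 0.1189, 0.2442]
ee_rot: [[0.524, -0.851, -0.002], [-0.851, -0.524, -0.002], [0.0, 0.003, -1.0]]
wrist_force: [-0.5, 1.0, -5.3]
gripper_width: 0.453
```

Run:
```python
from h import *
c,s,im=snap('wrist','w5')
print(s['time_s'],s['tcp_pos'],s['ee_rot'].round(4),s['joint_velocities'].round(2))
```

```text
7.0 [0.52418088 0.11890005 0.24422139] [[ 5.244e-01 -8.515e-01 -2.400e-03]
 [-8.515e-01 -5.244e-01 -1.800e-03]
 [ 3.000e-04  3.000e-03 -1.000e+00]] [-0.62 -0.45 -0.06  0.27  0.03 -0.11]
```

View pics/w5.png

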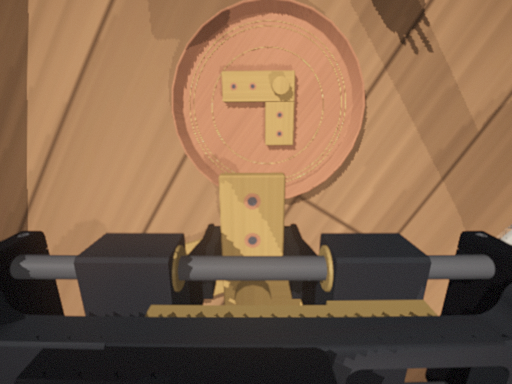

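Run:
```python
from h import *
px,W,h=measure('w5',(205,55,310,155),.014,lo=(16,90,150),out='w5m')
print(px.round(1).tolist());print(W.round(4)[:,:2].tolist())
f=fitL(W[:,:2]);print(f)
c,_=load('w5');print(plane(c,[(281.5,85)],.024))
def tgt(mid,yaw,y0): 
    a=np.radians(yaw); lx=np.array([np.cos(a),np.sin(a)]); ly=np.array([-lx[1],lx[0]])
    return mid-.03*lx+y0*ly
t=tgt(f[2],f[1]+180,.004);print(t)
plan([((*t,.075),f[1]+270,5),((*t,.022),f[1]+270,3)])
```

```text
[[221.9, 70.9], [222.4, 100.4], [264.1, 101.4], [265.4, 144.1], [291.6, 144.4], [293.6, 70.4]]
[[0.6315, 0.0208], [0.612, 0.0534], [0.5619, 0.0241], [0.5289, 0.0728], [0.4963, 0.0531], [0.5492, -0.0307]]
(np.float64(0.0013862113595195307), np.float64(31.861212488347874), array([0.56437813, 0.03684052]), array([ 0.55473416, -0.00447526]), array([[ 0.84932923, -0.52786349],
       [ 0.52786349,  0.84932923]]))
[[ 0.55330522 -0.00495705  0.024     ]]
[0.59196946 0.04927911]
[19, -4, 34, 0.001, -0.0, -0.001, 19, -4, 34, 0.001, -0.0, -0.001, 19, -4, 34, 0.001, -0.0, -0.001, 19, -4, 34, 0.001, -0.0, -0.001, 19, -4, 34, 0.001, -0.0, -0.001]
[0, 0, 18, 0.0, 0.0, 0.0, 0, 0, 18, 0.0, 0.0, 0.0, 0, 0, 18, 0.0, 0.0, 0.0]
```

Call:
{"op": "carry_out", "data": {"commands": [19,-4,34,0,0,0,19,-4,34,0,0,0,19,-4,34,0,0,0,19,-4,34,0,0,0,19,-4,30,0,0,0]}}

```text
time_s: 7.68
tcp_pos: [0.5951, 0.0497, 0.0733]
ee_rot: [[0.525, -0.851, 0.001], [-0.851, -0.525, 0.0], [0.0, -0.001, -1.0]]
wrist_force: [0.6, 0.1, -4.1]
gripper_width: 0.459
```

Call:
{"op": "carry_out", "data": {"commands": [0,0,0,0,0,0,0,0,0,0,0,0]}}

```text
time_s: 7.92
tcp_pos: [0.5942, 0.0488, 0.0695]
ee_rot: [[0.523, -0.852, -0.006], [-0.852, -0.523, -0.002], [-0.002, 0.006, -1.0]]
wrist_force: [0.4, -0.4, -3.8]
gripper_width: 0.454
```

Run:
```python
from h import *
s=sense();print(s['tcp_pos'],s['ee_rot'].round(4),s['joint_velocities'].round(2),s['wrist_force'])
plan([((.592,.0493,.045),301.86,1)]);plan([((.592,.0493,.018),301.86,2)])
```

```text
[0.5941646  0.04881923 0.06948497] [[ 0.5231 -0.8522 -0.0064]
 [-0.8523 -0.5231 -0.002 ]
 [-0.0017  0.0065 -1.    ]] [-0.26  1.3  -0.46 -0.34 -0.2  -0.22] [ 0.40095281 -0.37332384 -3.76469321]
[-2, 1, 24, 0.006, 0.002, -0.006]
[-1, 1, 26, 0.003, 0.001, -0.003, -1, 1, 26, 0.003, 0.001, -0.003]
```

Call:
{"op": "carry_out", "data": {"commands": [-2,2,20,0.006,0.002,0,0,0,15,0,0,0,0,0,10,0,0,0,0,0,0,0,0,0]}}

```text
time_s: 8.43
tcp_pos: [0.594, 0.0522, 0.0273]
ee_rot: [[0.526, -0.851, 0.008], [-0.851, -0.526, 0.002], [0.003, -0.007, -1.0]]
wrist_force: [0.3, -0.2, -5.3]
gripper_width: 0.456
```

Run:
```python
from h import *
s=sense();print(s['tcp_pos'],s['ee_rot'].round(4),s['joint_velocities'].round(2),s['wrist_force'])
plan([((.592,.0493,.0165),301.86,1)])
```

```text
[0.59397859 0.05219141 0.02730498] [[ 0.5256 -0.8507  0.0077]
 [-0.8507 -0.5256  0.0016]
 [ 0.0027 -0.0074 -1.    ]] [ 0.15 -0.92  0.96  0.68  0.31  0.  ] [ 0.33489918 -0.15825537 -5.29550898]
[1, 3, 11, -0.007, -0.003, -0.003]
```

Call:
{"op": "carry_out", "data": {"commands": [1,3,3,-0.007,-0.002,0,0,0,3,0,0,0,0,0,2,0,0,0,0,0,0,0,0,0]}}

```text
time_s: 8.93
tcp_pos: [0.5933, 0.05, 0.0204]
ee_rot: [[0.526, -0.851, 0.004], [-0.851, -0.526, 0.0], [0.002, -0.003, -1.0]]
wrist_force: [-0.4, 0.2, -4.7]
gripper_width: 0.452
```

Call:
{"op": "carry_out", "data": {"commands": [0,1,2,-0.003,0,0,0,0,2,0,0,0,0,0,0,0,0,0]}}

```text
time_s: 9.3
tcp_pos: [0.5926, 0.0493, 0.0168]
ee_rot: [[0.526, -0.85, 0.001], [-0.85, -0.526, -0.002], [0.002, -0.0, -1.0]]
wrist_force: [-0.3, 1.2, -3.4]
gripper_width: 0.452
```

Call:
{"op": "carry_out", "data": {"commands": [0,0,2,0,0,0,0,0,0,0,0,0]}}

```text
time_s: 9.55
tcp_pos: [0.5927, 0.0494, 0.017]
ee_rot: [[0.527, -0.85, 0.002], [-0.85, -0.527, -0.002], [0.002, -0.0, -1.0]]
wrist_force: [0.5, 0.1, -4.0]
gripper_width: 0.458
```

Call:
{"op": "carry_out", "data": {"commands": [0,0,2,0,0,0,0,0,1,0,0,0]}}

```text
time_s: 9.8
tcp_pos: [0.5929, 0.0494, 0.0167]
ee_rot: [[0.528, -0.849, 0.002], [-0.849, -0.528, -0.003], [0.003, -0.0, -1.0]]
wrist_force: [-3.1, -0.4, 3.5]
gripper_width: 0.452
```

Contact (force has turned to push). Release and rise.

Call:
{"op": "carry_out", "data": {"commands": [0,0,0,0,0,0,0,0,0,0,0,0], "grip": 58}}

```text
time_s: 10.05
tcp_pos: [0.5946, 0.0499, 0.0174]
ee_rot: [[0.528, -0.849, 0.006], [-0.849, -0.528, -0.002], [0.005, -0.004, -1.0]]
wrist_force: [0.2, 0.5, -1.0]
gripper_width: 0.602
```

Call:
{"op": "carry_out", "data": {"commands": [0,0,-5,0,0,0,0,0,-20,0,0,0,-50,0,-35,0,0,0,-55,0,-30,0,0,0,-55,0,-30,0,0,0]}}

```text
time_s: 10.68
tcp_pos: [0.5104, 0.1857, 0.1373]
ee_rot: [[0.522, -0.853, 0.005], [-0.853, -0.522, -0.003], [0.005, -0.002, -1.0]]
wrist_force: [0.7, 0.7, 0.2]
gripper_width: 0.666
```

Call:
{"op": "carry_out", "data": {"commands": [0,0,-30,0,0,0,0,0,0,0,0,0]}}

```text
time_s: 10.92
tcp_pos: [0.5102, 0.1903, 0.172]
ee_rot: [[0.529, -0.849, 0.012], [-0.849, -0.529, 0.002], [0.005, -0.011, -1.0]]
wrist_force: [0.5, -0.9, -0.5]
gripper_width: 0.667
```

Run:
```python
from h import *
c,s,im=snap('wrist','w6')
print(s['time_s'],s['tcp_pos'],s['ee_rot'].round(4),s['joint_velocities'].round(2))
```

```text
10.925 [0.51019194 0.19034092 0.17204459] [[ 0.5285 -0.8488  0.0117]
 [-0.8489 -0.5285  0.0016]
 [ 0.0048 -0.0108 -0.9999]] [ 1.57  1.08 -2.83 -1.65 -0.06 -0.35]
```

View pics/w6.png

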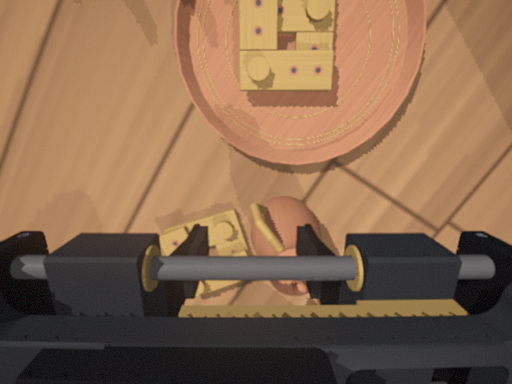

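Call:
{"op": "carry_out", "data": {"commands": [0,0,-45,0,0,0,-50,-20,-30,0,0,0,-55,-22,-10,0,0,0,-55,-22,0,0,0,0,0,0,0,0,0,0]}}

```text
time_s: 11.6
tcp_pos: [0.478, 0.3601, 0.25]
ee_rot: [[0.52, -0.854, -0.002], [-0.854, -0.52, -0.006], [0.004, 0.005, -1.0]]
wrist_force: [-0.3, -1.0, -0.6]
gripper_width: 0.669
```

Call:
{"op": "carry_out", "data": {"commands": [0,0,0,0,0,0]}}

```text
time_s: 11.72
tcp_pos: [0.4778, 0.3595, 0.2486]
ee_rot: [[0.52, -0.854, -0.004], [-0.854, -0.52, -0.008], [0.005, 0.007, -1.0]]
wrist_force: [-0.6, -1.4, -0.7]
gripper_width: 0.666
```

Run:
```python
from h import *
c,s,im=snap('wrist','w7')
print(s['time_s'],s['tcp_pos'],s['ee_rot'].round(4),s['joint_velocities'].round(2))
```

```text
11.725 [0.47782933 0.35949068 0.24855511] [[ 0.5197 -0.8543 -0.0035]
 [-0.8543 -0.5197 -0.0079]
 [ 0.0049  0.0071 -1.    ]] [ 0.6   1.27  0.01 -0.33  0.39 -0.17]
```

View pics/w7.png

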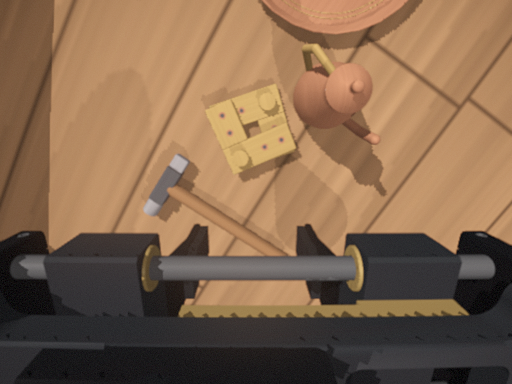

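Run:
```python
from h import *
c,im=load('w7')
cv2.imwrite('pics/w7z.png',cv2.resize(im[75:185,195:310],None,fx=5,fy=5,interpolation=cv2.INTER_CUBIC))
```

```text
(no output)
```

View pics/w7z.png

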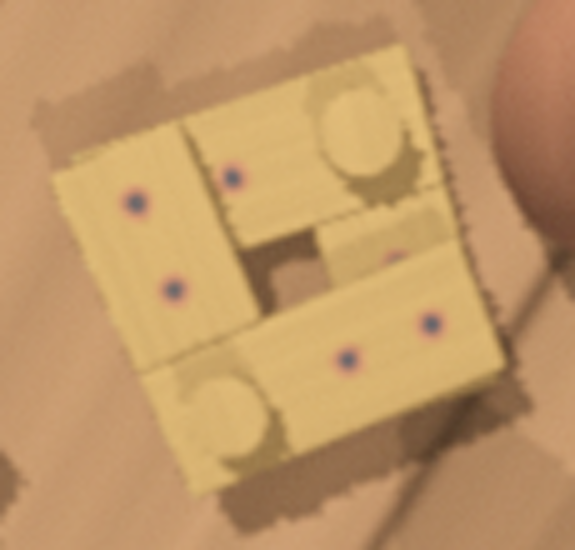

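Run:
```python
from h import *
c,im=load('w7')
q=np.array([(195,495),(505,370),(457,238),(265,315),(185,122),(55,178)],float)
px=(q+.5)/5-.5+[195,75]
W=plane(c,px,.02);f=fitL(W[:,:2]);print(W.round(4)[:,:2].tolist(),f)
print(plane(c,[((225+.5)/5-.5+195,(418+.5)/5-.5+75)],.03), 'apad',plane(c,[((360+.5)/5-.5+195,(132+.5)/5-.5+75)],.02))
print('ewer top',plane(c,[(358,88)],.15),'body left/right edge',plane(c,[(293,97),(340,125)],.06))
lx,ly=f[4][:,0],f[4][:,1]
t=f[2]+.004*lx-.03*ly;print('grip',t, 'body corners',[(t+sx*.0375*lx+sy*.095*ly).round(3) for sx in(-1,1) for sy in (-1,1)])
print('yaw options tool y along ly: ly yaw',f[1]+90,'tool x', f[1], f[1]+180)
```

```text
[[0.4996, 0.3731], [0.4412, 0.2945], [0.4735, 0.2708], [0.5089, 0.3173], [0.5548, 0.2839], [0.5784, 0.3156]] (np.float64(0.0014552046594239997), np.float64(-126.24770444276831), array([0.51013025, 0.30453316]), array([0.50367452, 0.34646552]), array([[-0.59127734,  0.80646829],
       [-0.80646829, -0.59127734]]))
[[0.50400636 0.34735094 0.03      ]] apad [[0.51206913 0.26097061 0.02      ]]
ewer top [[0.44849752 0.21854056 0.15      ]] body left/right edge [[0.48723626 0.24332773 0.06      ]
 [0.41718607 0.239987   0.06      ]]
grip [0.48357109 0.3190456 ] body corners [array([0.429, 0.405]), array([0.582, 0.293]), array([0.385, 0.345]), array([0.538, 0.233])]
yaw options tool y along ly: ly yaw -36.24770444276831 tool x -126.24770444276831 53.75229555723169
```

Run:
```python
from h import *
plan([((.4836,.319,.12),53.75+360,11)])
print(sense()['joints'].round(1))
```

```text
[3, 1, 12, 0.001, 0.0, -0.178, 3, 2, 12, 0.001, 0.0, -0.178, 3, 2, 12, 0.001, 0.0, -0.178, 2, 3, 12, 0.001, 0.0, -0.178, 2, 3, 12, 0.001, 0.0, -0.178]
[1, 3, 12, 0.001, 0.0, -0.178, 0, 4, 12, 0.001, 0.0, -0.178, 0, 4, 12, 0.001, 0.0, -0.178, -1, 4, 12, 0.001, 0.0, -0.178, -2, 3, 12, 0.001, 0.0, -0.178]
[-2, 3, 12, 0.001, 0.0, -0.178]
[ 52.5  18.7  -0.9   0.1 -70.9 -21.2]
```

Call:
{"op": "carry_out", "data": {"commands": [3,1,12,0,0,-0.178,3,2,12,0,0,-0.178,3,2,12,0,0,-0.178,2,3,12,0,0,-0.178,2,3,12,0,0,-0.178], "grip": 65}}

```text
time_s: 12.4
tcp_pos: [0.4835, 0.3336, 0.186]
ee_rot: [[0.993, -0.115, -0.005], [-0.116, -0.993, -0.009], [-0.004, 0.01, -1.0]]
wrist_force: [-0.2, -0.6, -0.4]
gripper_width: 0.747
```

Call:
{"op": "carry_out", "data": {"commands": [1,3,12,0,0,-0.178,0,4,12,0,0,-0.178,0,4,12,0,0,-0.178,-1,4,12,0,0,-0.178,-2,3,12,0,0,-0.178]}}

```text
time_s: 13.02
tcp_pos: [0.4874, 0.3047, 0.1231]
ee_rot: [[0.702, 0.712, -0.008], [0.712, -0.702, -0.012], [-0.014, 0.003, -1.0]]
wrist_force: [0.5, 0.1, 0.6]
gripper_width: 0.747
```

Call:
{"op": "carry_out", "data": {"commands": [-2,3,12,0,0,-0.178,0,0,0,0,0,0]}}

```text
time_s: 13.28
tcp_pos: [0.488, 0.2969, 0.1095]
ee_rot: [[0.565, 0.825, -0.011], [0.825, -0.565, -0.015], [-0.018, -0.001, -1.0]]
wrist_force: [-0.3, 0.5, 0.3]
gripper_width: 0.744
```

Run:
```python
from h import *
c,s,im=snap('wrist','w8')
print(s['time_s'],s['tcp_pos'],s['ee_rot'].round(4),s['joints'].round(1))
R=np.array([[-.5913,.8065],[-.8065,-.5913]])
P=proj(c,np.c_[L@R.T+[.5101,.3045],np.full(6,.02)])
im=im.copy();cv2.polylines(im,[P.round().astype(int).reshape(-1,1,2)],True,(255,0,0),1);cv2.imwrite('pics/w8o.png',im)
plan([((.4836,.319,.06),53.75,3)])
```

```text
13.275 [0.48802057 0.29693677 0.1095342 ] [[ 5.648e-01  8.251e-01 -1.070e-02]
 [ 8.250e-01 -5.649e-01 -1.460e-02]
 [-1.810e-02 -6.000e-04 -9.998e-01]] [ 47.6  23.4 -15.3   0.1 -52.4  97.9]
[5, -5, 17, 0.0, 0.006, 0.011, 5, -5, 17, 0.0, 0.006, 0.011, 5, -5, 17, 0.0, 0.006, 0.011]
```

View pics/w8o.png

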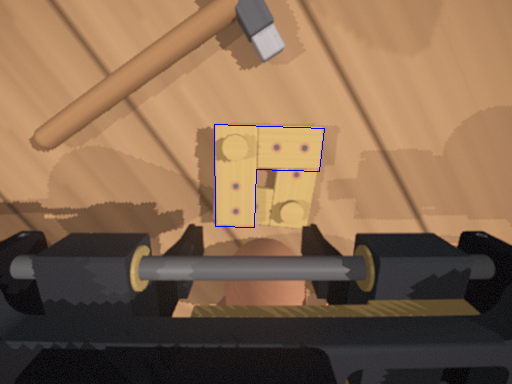

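Call:
{"op": "carry_out", "data": {"commands": [8,-8,0,0,0.018,0.03,7,-7,10,0,0,0,0,0,25,0,0,0,0,0,0,0,0,0,0,0,0,0,0,0]}}

```text
time_s: 13.95
tcp_pos: [0.4871, 0.3198, 0.0765]
ee_rot: [[0.597, 0.802, 0.005], [0.802, -0.598, 0.004], [0.006, 0.002, -1.0]]
wrist_force: [-0.2, 0.7, -0.1]
gripper_width: 0.748
```

Run:
```python
from h import *
s=sense();print(s['time_s'],s['tcp_pos'],s['ee_rot'].round(4),s['joint_velocities'].round(1))
plan([((.4836,.319,.0125),53.75,1)]) if 0 else plan([((.4836,.319,.0125),53.75,2)])
```

```text
13.95 [0.48707939 0.31976831 0.07649778] [[ 0.5975  0.8019  0.0051]
 [ 0.8019 -0.5975  0.0042]
 [ 0.0065  0.0016 -1.    ]] [ 0.   0.5 -0.6 -0.4 -0.2 -0.2]
[-2, -1, 32, 0.001, -0.003, -0.004, -1, -1, 32, 0.001, -0.003, -0.004]
```

Call:
{"op": "carry_out", "data": {"commands": [-2,-2,25,0,-0.006,0,0,0,25,0,0,0,0,0,8,0,0,0,0,0,0,0,0,0]}}

```text
time_s: 14.45
tcp_pos: [0.4872, 0.322, 0.0215]
ee_rot: [[0.598, 0.802, 0.008], [0.802, -0.598, 0.005], [0.009, 0.003, -1.0]]
wrist_force: [0.3, -0.8, 0.5]
gripper_width: 0.748
```

Run:
```python
from h import *
s=sense();print(s['time_s'],s['tcp_pos'],s['ee_rot'].round(4),s['joint_velocities'].round(1))
plan([((.4836,.319,.0125),53.75,1)])
```

```text
14.45 [0.48717054 0.32203723 0.02149306] [[ 0.5976  0.8017  0.0077]
 [ 0.8017 -0.5977  0.0049]
 [ 0.0086  0.0033 -1.    ]] [-0.  -0.6  0.7  0.3 -0.1 -0. ]
[-5, -1, 9, 0.003, -0.009, -0.008]
```

Call:
{"op": "carry_out", "data": {"commands": [-4,-1,4,0.003,-0.009,-0.006,0,0,4,0,0,0,0,0,0,0,0,0]}}

```text
time_s: 14.82
tcp_pos: [0.485, 0.3204, 0.0154]
ee_rot: [[0.592, 0.806, 0.002], [0.806, -0.592, 0.002], [0.003, 0.001, -1.0]]
wrist_force: [0.4, 0.1, -0.1]
gripper_width: 0.748
```

Call:
{"op": "carry_out", "data": {"commands": [-2,0,3,0,0,0,0,0,1,0,0,0,0,0,0,0,0,0]}}

```text
time_s: 15.2
tcp_pos: [0.4839, 0.3188, 0.0115]
ee_rot: [[0.592, 0.806, 0.003], [0.806, -0.592, 0.003], [0.004, 0.001, -1.0]]
wrist_force: [-0.2, 0.2, 0.1]
gripper_width: 0.747
```

Call:
{"op": "carry_out", "data": {"commands": [0,0,0,0,0,0,0,0,0,0,0,0,0,0,0,0,0,0,0,0,0,0,0,0], "grip": 25}}

```text
time_s: 15.7
tcp_pos: [0.4839, 0.319, 0.0116]
ee_rot: [[0.592, 0.806, 0.003], [0.806, -0.592, 0.003], [0.004, 0.001, -1.0]]
wrist_force: [-0.3, 0.0, 0.8]
gripper_width: 0.452
```

Call:
{"op": "carry_out", "data": {"commands": [0,0,-10,0,0,0,0,0,-20,0,0,0,0,0,0,0,0,0]}}

```text
time_s: 16.08
tcp_pos: [0.4818, 0.3171, 0.0406]
ee_rot: [[0.594, 0.805, -0.002], [0.805, -0.594, -0.001], [-0.002, -0.001, -1.0]]
wrist_force: [0.6, 0.1, -4.1]
gripper_width: 0.457
```

Run:
```python
from h import *
c,s,im=snap('wrist','w9')
snap('side','d9',(140,200,300,360),4)
print(s['time_s'],s['tcp_pos'],s['ee_rot'].round(4))
```

```text
16.075 [0.48182433 0.31708903 0.04063764] [[ 5.936e-01  8.048e-01 -1.900e-03]
 [ 8.048e-01 -5.936e-01 -1.000e-03]
 [-1.900e-03 -9.000e-04 -1.000e+00]]
```

View pics/w9.png

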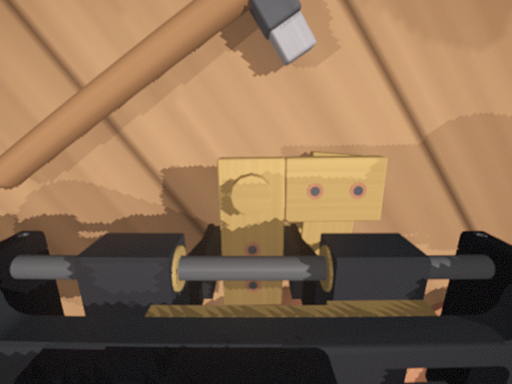

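View pics/d9_c.png

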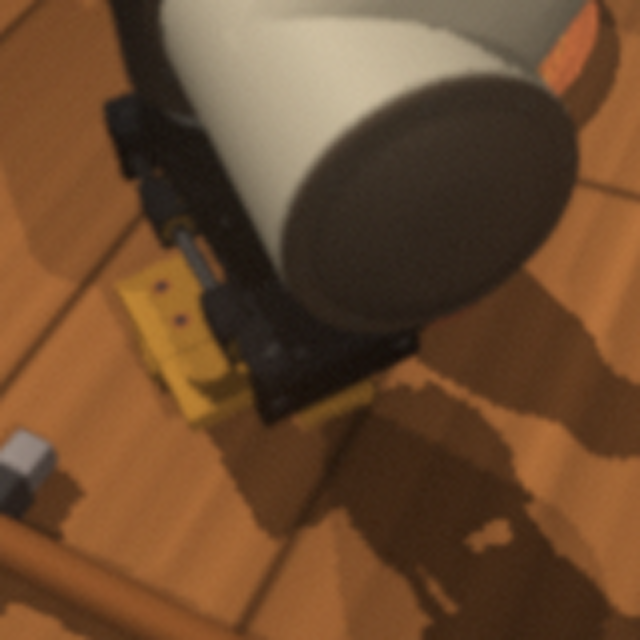

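Run:
```python
from h import *
c,im=load('w9');s_t=np.array([.4818,.3171]);tx=np.array([.5936,.8048]);e=plane(c,[(252,157)],.0487)[0,:2];print(e,(e-s_t)@tx)
plan([((.4836,.319,.22),53.75,3),((.53,.26,.25),53.75-65,7),((.60,.17,.25),53.75-130,7),((.666,.10,.24),53.75-202,7)])
```

```text
[0.51486919 0.36120844] 0.0551283432590265
[1, 0, -60, -0.001, 0.002, -0.001, 1, 0, -60, -0.001, 0.002, -0.001, 1, 0, -60, -0.001, 0.002, -0.001, -3, 10, -4, 0.0, 0.0, 0.162, -1, 11, -4, 0.0, 0.0, 0.162]
[1, 11, -4, 0.0, 0.0, 0.162, 2, 10, -4, 0.0, 0.0, 0.162, 4, 10, -4, 0.0, 0.0, 0.162, 6, 9, -4, 0.0, 0.0, 0.162, 7, 8, -4, 0.0, 0.0, 0.162]
[12, 11, 0, 0.0, 0.0, 0.162, 14, 9, 0, 0.0, 0.0, 0.162, 15, 6, 0, 0.0, 0.0, 0.162, 16, 4, 0, 0.0, 0.0, 0.162, 16, 1, 0, 0.0, 0.0, 0.162]
[16, -2, 0, 0.0, 0.0, 0.162, 16, -4, 0, 0.0, 0.0, 0.162, 12, -7, 1, 0.0, 0.0, 0.18, 11, -9, 1, 0.0, 0.0, 0.18, 9, -11, 1, 0.0, 0.0, 0.18]
[7, -12, 1, 0.0, 0.0, 0.18, 5, -13, 1, 0.0, 0.0, 0.18, 2, -14, 1, 0.0, 0.0, 0.18, 0, -14, 1, 0.0, 0.0, 0.18]
```

Call:
{"op": "carry_out", "data": {"commands": [1,0,-60,0,0,0,1,0,-60,0,0,0,1,0,-60,0,0,0,-3,10,-4,0,0,0.162,-1,11,-4,0,0,0.162]}}

```text
time_s: 16.8
tcp_pos: [0.4935, 0.3001, 0.2246]
ee_rot: [[0.825, 0.565, -0.018], [0.564, -0.825, -0.014], [-0.023, 0.001, -1.0]]
wrist_force: [0.5, 0.8, -4.6]
gripper_width: 0.456
```

Call:
{"op": "carry_out", "data": {"commands": [1,11,-4,0,0,0.162,2,10,-4,0,0,0.162,4,10,-4,0,0,0.162,6,9,-4,0,0,0.162,7,8,-4,0,0,0.162]}}

```text
time_s: 17.42
tcp_pos: [0.5239, 0.2553, 0.2372]
ee_rot: [[0.971, -0.237, -0.031], [-0.238, -0.971, -0.019], [-0.026, 0.026, -0.999]]
wrist_force: [0.5, 0.1, -3.9]
gripper_width: 0.453
```

Call:
{"op": "carry_out", "data": {"commands": [12,11,0,0,0,0.162,14,9,0,0,0,0.162,15,6,0,0,0,0.162,16,4,0,0,0,0.162,16,1,0,0,0,0.162]}}

```text
time_s: 18.05
tcp_pos: [0.5674, 0.1853, 0.2284]
ee_rot: [[0.473, -0.88, -0.044], [-0.881, -0.472, -0.022], [-0.002, 0.049, -0.999]]
wrist_force: [0.5, 0.5, -4.0]
gripper_width: 0.458
```

Call:
{"op": "carry_out", "data": {"commands": [16,-2,0,0,0,0.162,16,-4,0,0,0,0.162,12,-7,1,0,0,0.18,11,-9,1,0,0,0.18,9,-11,1,0,0,0.18]}}

```text
time_s: 18.68
tcp_pos: [0.61, 0.1225, 0.2154]
ee_rot: [[-0.391, -0.919, -0.057], [-0.919, 0.393, -0.023], [0.044, 0.043, -0.998]]
wrist_force: [0.4, 0.5, -4.8]
gripper_width: 0.455
```

Run:
```python
from h import *
s=sense();print(s['time_s'],s['tcp_pos'],s['ee_rot'].round(4),s['joints'].round(1))
plan([((.666,.10,.24),211.86,6)])
```

```text
18.675 [0.60999616 0.12247075 0.21540763] [[-0.3911 -0.9186 -0.0568]
 [-0.9193  0.3928 -0.0234]
 [ 0.0439  0.0431 -0.9981]] [ 26.1  23.9   2.3  -0.2 -71.9 -49.1]
[0, -10, -5, 0.005, -0.009, 0.102, -1, -10, -4, 0.005, -0.009, 0.102, -2, -10, -4, 0.005, -0.009, 0.102, -3, -9, -4, 0.005, -0.009, 0.102, -4, -9, -4, 0.005, -0.009, 0.102]
[-5, -9, -4, 0.005, -0.009, 0.102]
```

Call:
{"op": "carry_out", "data": {"commands": [0,-15,-7,0.008,-0.013,0.155,-2,-15,-7,0.008,-0.013,0.155,-4,-15,-7,0.008,-0.013,0.155,-6,-14,-7,0.007,-0.013,0.155,0,0,0,0,0,0]}}

```text
time_s: 19.3
tcp_pos: [0.6647, 0.0947, 0.2315]
ee_rot: [[-0.865, -0.501, -0.014], [-0.501, 0.865, -0.007], [0.015, 0.001, -1.0]]
wrist_force: [1.0, 0.3, -5.3]
gripper_width: 0.456
```

Call:
{"op": "carry_out", "data": {"commands": [0,0,0,0,0,0]}}

```text
time_s: 19.42
tcp_pos: [0.6637, 0.0948, 0.2299]
ee_rot: [[-0.864, -0.503, -0.017], [-0.503, 0.864, -0.007], [0.018, 0.003, -1.0]]
wrist_force: [0.3, 0.8, -4.2]
gripper_width: 0.458
```

Run:
```python
from h import *
c,s,im=snap('wrist','w10')
snap('scene','s10',(200,160,330,260),5)
print(s['time_s'],s['tcp_pos'],s['ee_rot'].round(4),s['joints'].round(1))
```

```text
19.425 [0.66372942 0.09482484 0.22987989] [[-0.8643 -0.5027 -0.0172]
 [-0.5027  0.8644 -0.0069]
 [ 0.0184  0.0027 -0.9998]] [ 21.9  26.8   9.1  -0.  -73.3 -81.7]
```

View pics/w10.png

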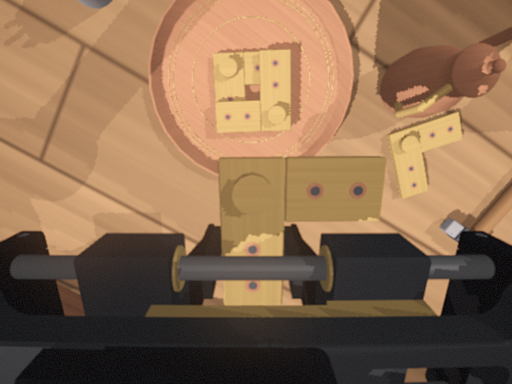

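View pics/s10_c.png

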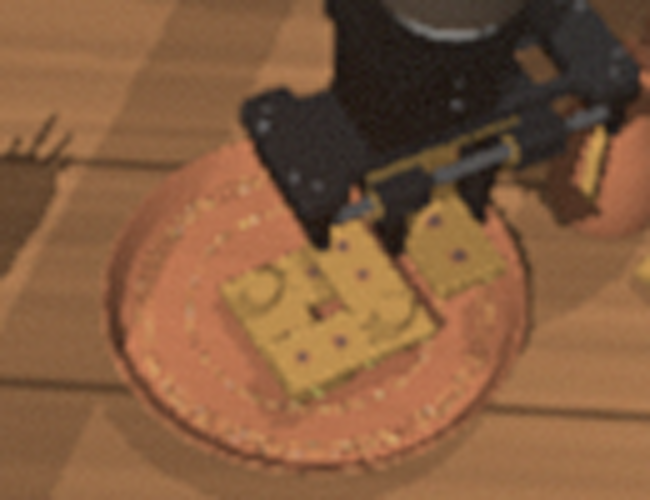

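Run:
```python
from h import *
c,im=load('w10')
A=cv2.resize(im[40:140,205:300],None,fx=6,fy=6,interpolation=cv2.INTER_CUBIC)
cv2.imwrite('pics/w10z.png',A)
px,W,h=measure('w10',(375,100,475,205),.01,lo=(16,90,150),eps=.02,out='w10a')
print(px.round(1).tolist(),W.round(4)[:,:2].tolist())
if len(px)==6: print(fitL(W[:,:2]))
px,W,h=measure('w10',(205,40,300,140),.024,lo=(16,90,150),eps=.03,out='w10p')
print(px.round(1).tolist(),W.round(4)[:,:2].tolist())
```

```text
[[458.1, 111.1], [386.4, 134.6], [401.1, 198.6], [428.4, 190.4], [423.1, 152.4], [462.4, 138.9]] [[0.4389, 0.2971], [0.5166, 0.2289], [0.5803, 0.3062], [0.5492, 0.3342], [0.5092, 0.2906], [0.4649, 0.328]]
(np.float64(0.0019239298147530769), np.float64(49.286585289783545), array([0.50949973, 0.30220648]), array([0.5126709 , 0.25989876]), array([[ 0.65227589, -0.75798164],
       [ 0.75798164,  0.65227589]]))
[[289.4, 48.9], [212.4, 53.6], [217.1, 132.1], [289.9, 129.1]] [[0.4972, 0.0523], [0.5506, -0.0286], [0.6327, 0.0225], [0.5801, 0.1052]]
```

View pics/w10z.png

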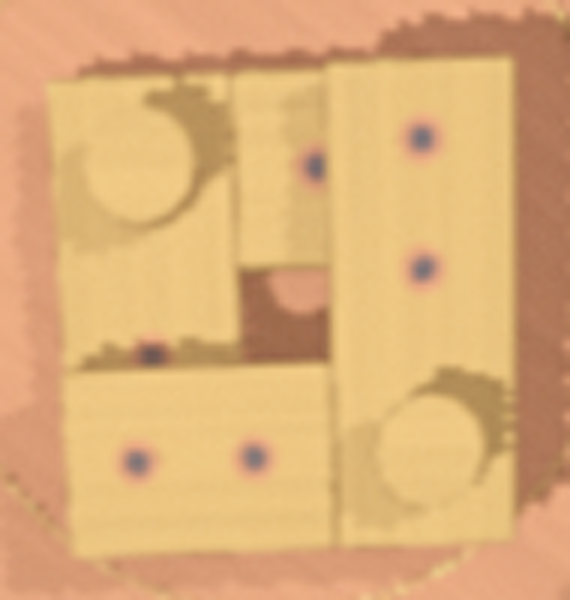

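View pics/w10a.png

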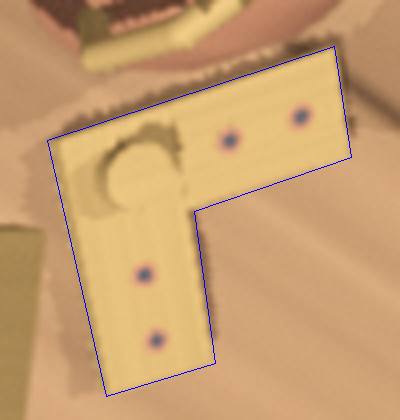

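Run:
```python
from h import *
c,im=load('w10')
q=np.array([(513,541),(513,58),(328,62),(331,364),(64,372),(75,555)],float)
px=(q+.5)/6-.5+[205,40];W=plane(c,px,.024);f=fitL(W[:,:2]);print(W.round(4)[:,:2].tolist(),f)
q=np.array([(430,448),(138,163)]);print(plane(c,[(q[0]+.5)/6-.5+[205,40]],.034),plane(c,[(q[1]+.5)/6-.5+[205,40]],.024))
```

```text
[[0.5807, 0.1059], [0.4971, 0.0533], [0.5173, 0.0203], [0.5688, 0.0514], [0.5995, 0.0018], [0.6327, 0.0224]] (np.float64(0.0009608923205130189), np.float64(-147.94561304930474), array([0.56496817, 0.03793301]), array([0.57447279, 0.07928107]), array([[-0.8475447 ,  0.53072402],
       [-0.53072402, -0.8475447 ]]))
[[0.57372085 0.07870432 0.034     ]] [[ 0.55445491 -0.00460969  0.024     ]]
```

Run:
```python
from h import *
plan([((.5844,.0142,.08),211.9,5)])
```

```text
[21, -6, 30, 0.001, -0.004, -0.006, 21, -6, 30, 0.001, -0.004, -0.006, 22, -6, 30, 0.001, -0.004, -0.006, 22, -6, 30, 0.001, -0.004, -0.006, 22, -5, 30, 0.001, -0.004, -0.006]
```

Call:
{"op": "carry_out", "data": {"commands": [21,-6,28,0,-0.009,-0.01,21,-6,28,0,-0.009,-0.01,22,-6,28,0,0,-0.01,22,-6,28,0,0,0,22,-5,28,0,0,0]}}

```text
time_s: 20.15
tcp_pos: [0.5859, 0.0153, 0.0897]
ee_rot: [[-0.843, -0.538, 0.008], [-0.538, 0.843, 0.005], [-0.01, -0.0, -1.0]]
wrist_force: [0.5, 0.3, -4.4]
gripper_width: 0.455
```

Call:
{"op": "carry_out", "data": {"commands": [0,0,0,0,0,0,0,0,0,0,0,0]}}

```text
time_s: 20.4
tcp_pos: [0.5837, 0.0146, 0.0885]
ee_rot: [[-0.842, -0.539, 0.004], [-0.539, 0.842, 0.004], [-0.005, 0.001, -1.0]]
wrist_force: [1.0, 0.2, -4.2]
gripper_width: 0.451
```

Run:
```python
from h import *
s=sense();print(s['time_s'],s['tcp_pos'],s['ee_rot'].round(4))
plan([((.5844,.0142,.04),211.9,1)])
```

```text
20.4 [0.58367437 0.01462477 0.08846135] [[-0.842  -0.5394  0.0038]
 [-0.5394  0.8421  0.0038]
 [-0.0053  0.0012 -1.    ]]
[0, -1, 48, 0.001, 0.005, 0.013]
```

Call:
{"op": "carry_out", "data": {"commands": [0,-1,22,0,0.005,0.013,0,0,20,0,0,0,0,0,10,0,0,0,0,0,0,0,0,0]}}

```text
time_s: 20.9
tcp_pos: [0.5905, 0.0172, 0.0404]
ee_rot: [[-0.846, -0.532, 0.012], [-0.532, 0.846, 0.004], [-0.012, -0.003, -1.0]]
wrist_force: [-0.1, -0.6, -4.4]
gripper_width: 0.457
```

Run:
```python
from h import *
s=sense();print(s['time_s'],s['tcp_pos'],s['ee_rot'].round(4))
plan([((.5844,.0142,.026),211.9,1)])
```

```text
20.9 [0.59054011 0.01717699 0.0403548 ] [[-0.8464 -0.5325  0.0118]
 [-0.5325  0.8464  0.0035]
 [-0.0119 -0.0033 -0.9999]]
[7, 1, 14, -0.003, 0.012, 0.005]
```

Call:
{"op": "carry_out", "data": {"commands": [7,1,4,-0.003,0.012,0.004,0,0,4,0,0,0,0,0,0,0,0,0]}}

```text
time_s: 21.28
tcp_pos: [0.5853, 0.0147, 0.0339]
ee_rot: [[-0.848, -0.53, 0.003], [-0.53, 0.848, 0.0], [-0.003, -0.001, -1.0]]
wrist_force: [0.4, 0.3, -4.1]
gripper_width: 0.456
```

Run:
```python
from h import *
s=sense();print(s['time_s'],s['tcp_pos'],s['ee_rot'].round(4))
plan([((.5844,.0142,.026),211.9,1)])
```

```text
21.275 [0.58530275 0.01469192 0.03391563] [[-8.482e-01 -5.296e-01  3.200e-03]
 [-5.296e-01  8.482e-01  3.000e-04]
 [-2.900e-03 -1.500e-03 -1.000e+00]]
[1, 0, 8, -0.001, 0.003, 0.001]
```

Call:
{"op": "carry_out", "data": {"commands": [1,0,4,0,0.003,0,0,0,3,0,0,0,0,0,0,0,0,0]}}

```text
time_s: 21.65
tcp_pos: [0.5848, 0.0142, 0.0271]
ee_rot: [[-0.848, -0.53, 0.001], [-0.53, 0.848, -0.001], [-0.001, -0.002, -1.0]]
wrist_force: [-0.8, 0.8, -3.5]
gripper_width: 0.456
```

Call:
{"op": "carry_out", "data": {"commands": [0,0,2,0,0,0,0,0,0,0,0,0]}}

```text
time_s: 21.9
tcp_pos: [0.5849, 0.0142, 0.026]
ee_rot: [[-0.848, -0.53, 0.001], [-0.53, 0.848, -0.002], [-0.0, -0.002, -1.0]]
wrist_force: [-0.6, 0.1, -0.3]
gripper_width: 0.453
```

Call:
{"op": "carry_out", "data": {"commands": [0,0,1,0,0,0,0,0,0,0,0,0], "grip": 58}}

```text
time_s: 22.15
tcp_pos: [0.5864, 0.0144, 0.0259]
ee_rot: [[-0.848, -0.531, 0.005], [-0.531, 0.848, -0.001], [-0.004, -0.004, -1.0]]
wrist_force: [0.1, 0.0, 0.4]
gripper_width: 0.598
```

Call:
{"op": "carry_out", "data": {"commands": [0,0,0,0,0,0,0,0,-15,0,0,0,0,0,-50,0,0,0,0,0,-60,0,0,0,0,0,-60,0,0,0]}}

```text
time_s: 22.78
tcp_pos: [0.5838, 0.0139, 0.2144]
ee_rot: [[-0.848, -0.531, -0.002], [-0.531, 0.848, -0.004], [0.004, -0.002, -1.0]]
wrist_force: [1.6, 0.6, -0.1]
gripper_width: 0.664
```

Run:
```python
from h import *
s=sense();print(s['time_s'],s['tcp_pos'],s['ee_rot'].round(4),s['joints'].round(1))
a=-148
# view a: TCP such that a lies at tool x +.06 : final yaw 49.3
plan([((.56,.08,.25),a+66,6),((.50,.17,.25),a+132,6),((.475,.26,.25),49.3,7)])
```

```text
22.775 [0.58383293 0.01388318 0.21436159] [[-0.8476 -0.5307 -0.0022]
 [-0.5307  0.8476 -0.0038]
 [ 0.0039 -0.0021 -1.    ]] [ 17.3  18.5  -6.2   0.2 -65.5 -75.4]
[-2, 11, -6, 0.0, -0.001, -0.192, -5, 11, -6, 0.0, -0.001, -0.192, -7, 10, -6, 0.0, -0.001, -0.192, -8, 8, -6, 0.0, -0.001, -0.192, -10, 7, -6, 0.0, -0.001, -0.192]
[-11, 5, -6, 0.0, -0.001, -0.192, -16, 8, 0, 0.0, 0.0, -0.192, -17, 5, 0, 0.0, 0.0, -0.192, -18, 1, 0, 0.0, 0.0, -0.192, -18, -2, 0, 0.0, 0.0, -0.192]
[-17, -6, 0, 0.0, 0.0, -0.192, -16, -9, 0, 0.0, 0.0, -0.192, -7, -11, 0, 0.0, 0.0, -0.163, -5, -12, 0, 0.0, 0.0, -0.163, -3, -13, 0, 0.0, 0.0, -0.163]
[-1, -13, 0, 0.0, 0.0, -0.163, 1, -13, 0, 0.0, 0.0, -0.163, 3, -13, 0, 0.0, 0.0, -0.163, 6, -12, 0, 0.0, 0.0, -0.163]
```

Call:
{"op": "carry_out", "data": {"commands": [-2,11,-8,0,0,-0.18,-5,11,-8,0,0,-0.18,-7,10,-8,0,0,-0.18,-8,8,-8,0,0,-0.18,-10,7,-8,0,0,-0.18]}}

```text
time_s: 23.4
tcp_pos: [0.5661, 0.0705, 0.2695]
ee_rot: [[-0.083, -0.996, 0.019], [-0.997, 0.083, 0.001], [-0.003, -0.019, -1.0]]
wrist_force: [0.0, 0.0, -0.1]
gripper_width: 0.664
```

Call:
{"op": "carry_out", "data": {"commands": [-11,5,-8,0,0,-0.18,-16,8,-1,0,0,-0.18,-17,5,-1,0,0,-0.18,-18,1,-1,0,0,-0.18,-18,-2,-1,0,0,-0.18]}}

```text
time_s: 24.02
tcp_pos: [0.5226, 0.1442, 0.2887]
ee_rot: [[0.749, -0.662, 0.029], [-0.662, -0.749, 0.005], [0.018, -0.023, -1.0]]
wrist_force: [-0.3, -0.4, 1.2]
gripper_width: 0.667
```

Call:
{"op": "carry_out", "data": {"commands": [-17,-6,-1,0,0,-0.18,-16,-9,-1,0,0,-0.18,-7,-11,-1,0,0,-0.18,-5,-12,-1,0,0,-0.18,-3,-13,-1,0,0,-0.18]}}

```text
time_s: 24.65
tcp_pos: [0.4934, 0.2157, 0.3005]
ee_rot: [[0.978, 0.207, 0.037], [0.206, -0.978, 0.01], [0.038, -0.002, -0.999]]
wrist_force: [0.3, 1.0, 0.7]
gripper_width: 0.667
```

Run:
```python
from h import *
s=sense();print(s['time_s'],s['tcp_pos'],s['ee_rot'].round(4),s['joints'].round(1))
plan([((.475,.26,.25),49.3,5)])
```

```text
24.65 [0.49336179 0.21568969 0.30054089] [[ 0.9777  0.2065  0.0368]
 [ 0.2063 -0.9784  0.01  ]
 [ 0.0381 -0.0022 -0.9993]] [ 41.5   9.7  -5.9   1.  -72.4  60.2]
[-2, -9, 10, 0.002, -0.007, -0.13, -1, -10, 10, 0.002, -0.007, -0.13, 0, -10, 10, 0.002, -0.007, -0.13, 2, -9, 10, 0.002, -0.007, -0.13, 3, -9, 10, 0.002, -0.007, -0.13]
```

Call:
{"op": "carry_out", "data": {"commands": [-2,-11,12,0.002,-0.009,-0.16,-1,-12,12,0.002,-0.009,-0.16,0,-12,12,0.002,-0.009,-0.16,2,-12,12,0.002,-0.009,-0.16,0,0,0,0,0,0]}}

```text
time_s: 25.28
tcp_pos: [0.4718, 0.2595, 0.2581]
ee_rot: [[0.645, 0.764, 0.009], [0.764, -0.645, 0.004], [0.009, 0.004, -1.0]]
wrist_force: [0.5, -0.4, 1.2]
gripper_width: 0.665
```

Call:
{"op": "carry_out", "data": {"commands": [0,0,0,0,0,0]}}

```text
time_s: 25.4
tcp_pos: [0.4721, 0.2594, 0.2594]
ee_rot: [[0.646, 0.763, 0.011], [0.763, -0.647, 0.005], [0.011, 0.005, -1.0]]
wrist_force: [0.6, -0.2, 0.2]
gripper_width: 0.666
```

Run:
```python
from h import *
c,s,im=snap('wrist','w11')
print(s['time_s'],s['tcp_pos'],s['ee_rot'].round(4),s['joints'].round(1))
snap('scene','s11',(200,160,400,260),4)
```

```text
25.4 [0.47211531 0.259409   0.25937545] [[ 0.6465  0.7629  0.011 ]
 [ 0.7629 -0.6465  0.0052]
 [ 0.0111  0.005  -0.9999]] [ 46.2  11.8  -8.8   0.3 -68.7  93.4]
```

View pics/w11.png

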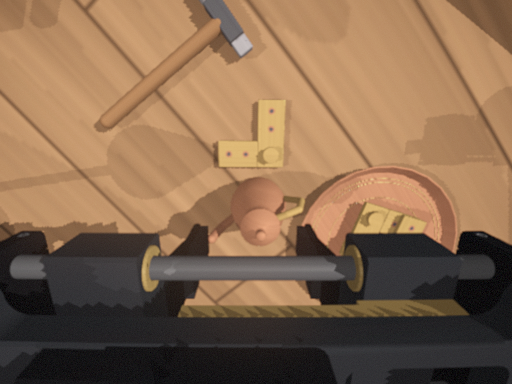

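View pics/s11_c.png

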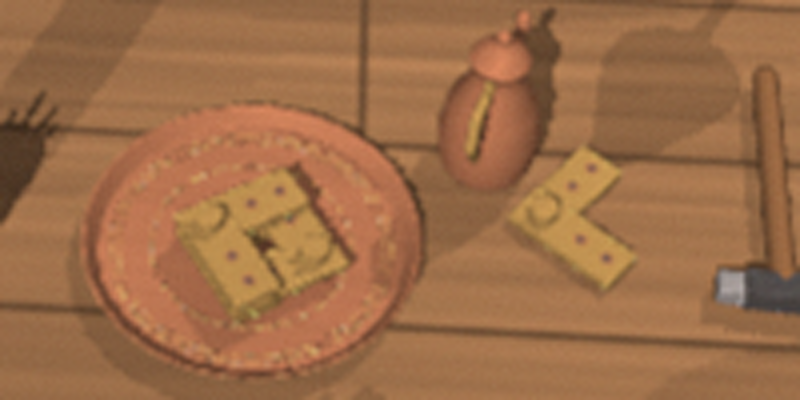

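Run:
```python
from h import *
c,im=load('w11')
px,W,h=measure('w11',(205,88,297,175),.01,lo=(16,90,150),eps=.025,out='w11a')
print(px.round(1).tolist(),W.round(4)[:,:2].tolist())
f=fitL(W[:,:2]);print(f)
print(plane(c,[(271,156)],.02))
lx,ly=f[4][:,0],f[4][:,1]; t=f[2]+.004*lx-.03*ly; e=np.array([.452,.22]);print(t,(e-t)@lx,(e-t)@ly)
plan([((*t,.13),f[1],4),((*t,.06),f[1],3)])
```

```text
[[285.4, 99.1], [258.1, 98.6], [256.6, 139.9], [218.1, 140.1], [218.9, 166.6], [282.4, 166.9]] [[0.5796, 0.3083], [0.5497, 0.3346], [0.5099, 0.2907], [0.4652, 0.3281], [0.4389, 0.2974], [0.514, 0.2331]]
(np.float64(0.0007509182188435207), np.float64(49.21692511962048), array([0.50920152, 0.30340693]), array([0.51232125, 0.26109538]), array([[ 0.65319696, -0.75718804],
       [ 0.75718804,  0.65319696]]))
[[0.51132894 0.25910335 0.02      ]]
[0.53452995 0.28683978] -0.10451859235802341 0.01883115157074077
[15, 7, 32, 0.001, -0.003, 0.002, 15, 7, 32, 0.001, -0.003, 0.002, 15, 7, 32, 0.001, -0.003, 0.002, 15, 7, 32, 0.001, -0.003, 0.002, 0, 0, 23, 0.0, 0.0, 0.0]
[0, 0, 23, 0.0, 0.0, 0.0, 0, 0, 23, 0.0, 0.0, 0.0]
```

View pics/w11a.png

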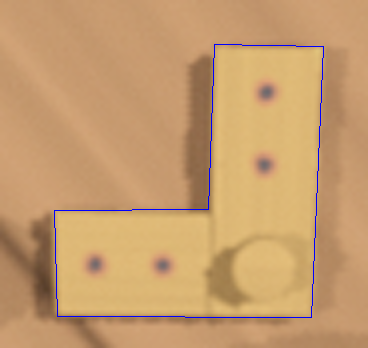

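Call:
{"op": "carry_out", "data": {"commands": [30,14,10,0,-0.005,0,31,14,20,0,-0.005,0,0,0,45,0,0,0,0,0,50,0,0,0,0,0,0,0,0,0], "grip": 65}}

```text
time_s: 26.12
tcp_pos: [0.5389, 0.288, 0.1367]
ee_rot: [[0.652, 0.758, 0.012], [0.758, -0.652, 0.003], [0.01, 0.007, -1.0]]
wrist_force: [0.2, 1.0, 1.5]
gripper_width: 0.745
```

Call:
{"op": "carry_out", "data": {"commands": [0,0,0,0,0,0]}}

```text
time_s: 26.25
tcp_pos: [0.5404, 0.2886, 0.1391]
ee_rot: [[0.652, 0.758, 0.015], [0.758, -0.652, 0.004], [0.013, 0.008, -1.0]]
wrist_force: [-0.1, 0.7, 0.8]
gripper_width: 0.747
```

Run:
```python
from h import *
c,s,im=snap('wrist','w12')
print(s['time_s'],s['tcp_pos'],s['ee_rot'].round(4))
plan([((.5345,.2868,.06),49.2,2),((.5345,.2868,.002),49.2,3)])
```

```text
26.25 [0.54036094 0.28861861 0.13910813] [[ 0.6521  0.758   0.015 ]
 [ 0.758  -0.6522  0.0045]
 [ 0.0132  0.0085 -0.9999]]
[-3, -2, 39, 0.004, -0.006, 0.001, -3, -2, 39, 0.004, -0.006, 0.001, 0, 0, 19, 0.0, 0.0, 0.0, 0, 0, 19, 0.0, 0.0, 0.0, 0, 0, 19, 0.0, 0.0, 0.0]
```

View pics/w12.png

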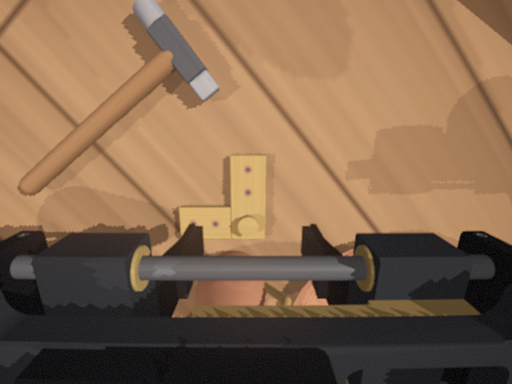

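Call:
{"op": "carry_out", "data": {"commands": [-5,-4,30,0.008,-0.014,0,0,0,40,0,0,0,0,0,25,0,0,0,0,0,10,0,0,0,0,0,0,0,0,0]}}

```text
time_s: 26.92
tcp_pos: [0.5414, 0.2934, 0.0448]
ee_rot: [[0.651, 0.758, 0.018], [0.758, -0.652, 0.015], [0.023, 0.004, -1.0]]
wrist_force: [0.1, 1.1, -0.8]
gripper_width: 0.746
```

Run:
```python
from h import *
s=sense()
print(s['time_s'],s['tcp_pos'],s['ee_rot'].round(4))
plan([((.5345,.2868,.002),49.2,1)])
```

```text
26.925 [0.54138775 0.29344934 0.04479476] [[ 0.6515  0.7584  0.0184]
 [ 0.7583 -0.6517  0.0147]
 [ 0.0231  0.0044 -0.9997]]
[-11, -1, 43, 0.004, -0.023, 0.002]
```

Call:
{"op": "carry_out", "data": {"commands": [-9,-1,12,0.004,-0.023,0,0,0,14,0,0,0,0,0,8,0,0,0,0,0,0,0,0,0]}}

```text
time_s: 27.42
tcp_pos: [0.5361, 0.2883, 0.0114]
ee_rot: [[0.652, 0.759, 0.003], [0.759, -0.652, 0.002], [0.004, 0.001, -1.0]]
wrist_force: [-0.2, 1.0, 0.4]
gripper_width: 0.749
```

Run:
```python
from h import *
s=sense()
print(s['time_s'],s['tcp_pos'],s['ee_rot'].round(4))
plan([((.5345,.2868,.002),49.2,1)])
```

```text
27.425 [0.53605157 0.2882639  0.01135144] [[ 0.6515  0.7586  0.0032]
 [ 0.7586 -0.6515  0.0022]
 [ 0.0037  0.001  -1.    ]]
[-2, 0, 9, 0.001, -0.004, 0.002]
```

Call:
{"op": "carry_out", "data": {"commands": [-2,0,5,0,-0.004,0,0,0,4,0,0,0,0,0,0,0,0,0]}}

```text
time_s: 27.8
tcp_pos: [0.5349, 0.2869, 0.0019]
ee_rot: [[0.651, 0.759, 0.001], [0.759, -0.651, -0.001], [-0.0, 0.001, -1.0]]
wrist_force: [-0.1, -0.2, 0.4]
gripper_width: 0.749
```

Call:
{"op": "carry_out", "data": {"commands": [0,0,0,0,0,0,0,0,0,0,0,0,0,0,0,0,0,0,0,0,0,0,0,0], "grip": 25}}

```text
time_s: 28.3
tcp_pos: [0.5351, 0.2873, 0.0024]
ee_rot: [[0.651, 0.759, 0.002], [0.759, -0.651, 0.0], [0.001, 0.001, -1.0]]
wrist_force: [0.2, 0.1, -1.0]
gripper_width: 0.458
```

Call:
{"op": "carry_out", "data": {"commands": [0,0,-10,0,0,0,0,0,-50,0,0,0,0,0,-60,0,0,0,0,0,-60,0,0,0,0,0,0,0,0,0]}}

```text
time_s: 28.92
tcp_pos: [0.5327, 0.2853, 0.1847]
ee_rot: [[0.653, 0.758, -0.006], [0.758, -0.653, -0.005], [-0.008, -0.001, -1.0]]
wrist_force: [-0.4, -0.5, -5.2]
gripper_width: 0.454
```

Run:
```python
from h import *
c,s,im=snap('wrist','w13')
print(s['time_s'],s['tcp_pos'],s['ee_rot'].round(4),s['joints'].round(1))
plan([((.57,.235,.25),49.2-66,6),((.62,.165,.25),49.2-132,7),((.666,.10,.25),211.9-360,6)])
```

```text
28.925 [0.53274832 0.28530827 0.18470971] [[ 0.6528  0.7575 -0.0063]
 [ 0.7575 -0.6528 -0.0054]
 [-0.0082 -0.0012 -1.    ]] [ 43.5  21.9  -5.4  -0.  -63.2  95.8]
[-2, 10, -12, 0.001, 0.003, 0.192, 0, 10, -12, 0.001, 0.003, 0.192, 2, 10, -12, 0.001, 0.003, 0.192, 4, 10, -12, 0.001, 0.003, 0.192, 6, 9, -12, 0.001, 0.003, 0.192]
[7, 7, -12, 0.001, 0.003, 0.192, 10, 8, 0, 0.0, 0.0, 0.165, 11, 6, 0, 0.0, 0.0, 0.165, 12, 4, 0, 0.0, 0.0, 0.165, 12, 2, 0, 0.0, 0.0, 0.165]
[12, 0, 0, 0.0, 0.0, 0.165, 12, -2, 0, 0.0, 0.0, 0.165, 12, -4, 0, 0.0, 0.0, 0.165, 12, -6, 0, 0.0, 0.0, 0.19, 10, -8, 0, 0.0, 0.0, 0.19]
[9, -10, 0, 0.0, 0.0, 0.19, 6, -12, 0, 0.0, 0.0, 0.19, 4, -13, 0, 0.0, 0.0, 0.19, 2, -13, 0, 0.0, 0.0, 0.19]
```

View pics/w13.png

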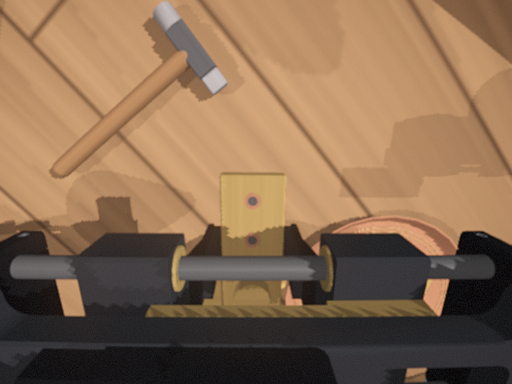

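Call:
{"op": "carry_out", "data": {"commands": [-2,10,-14,0,0.003,0.18,0,10,-14,0,0.003,0.18,2,10,-14,0,0.003,0.18,4,10,-14,0,0.003,0.18,6,9,-14,0,0.003,0.18]}}

```text
time_s: 29.6
tcp_pos: [0.5551, 0.2384, 0.2346]
ee_rot: [[0.997, -0.072, -0.033], [-0.073, -0.997, -0.022], [-0.031, 0.024, -0.999]]
wrist_force: [-1.1, 0.7, -5.5]
gripper_width: 0.457
```

Call:
{"op": "carry_out", "data": {"commands": [7,7,-12,0,0.003,0.18,10,8,-2,0,0,0.18,11,6,-2,0,0,0.18,12,4,-2,0,0,0.18,12,2,-2,0,0,0.18]}}

```text
time_s: 30.22
tcp_pos: [0.5837, 0.1856, 0.2375]
ee_rot: [[0.536, -0.842, -0.063], [-0.844, -0.534, -0.036], [-0.003, 0.072, -0.997]]
wrist_force: [0.0, 0.5, -4.2]
gripper_width: 0.454
```

Call:
{"op": "carry_out", "data": {"commands": [12,0,-2,0,0,0.18,12,-2,-2,0,0,0.18,12,-4,-2,0,0,0.18,12,-6,-2,0,0,0.18,10,-8,-2,0,0,0.18]}}

```text
time_s: 30.85
tcp_pos: [0.6067, 0.1266, 0.2279]
ee_rot: [[-0.356, -0.929, -0.101], [-0.931, 0.362, -0.048], [0.081, 0.077, -0.994]]
wrist_force: [0.6, -0.6, -4.8]
gripper_width: 0.454
```

Run:
```python
from h import *
s=sense()
print(s['time_s'],s['tcp_pos'],s['ee_rot'].round(4),s['joints'].round(1))
plan([((.666,.10,.25),211.9,4)])
```

```text
30.85 [0.60665917 0.1266145  0.22794634] [[-0.3556 -0.9292 -0.1012]
 [-0.9311  0.3615 -0.0477]
 [ 0.0809  0.0772 -0.9937]] [ 26.7  24.7   5.2  -0.2 -76.9 -47.7]
[1, -16, -7, 0.012, -0.026, 0.161, -1, -16, -6, 0.012, -0.026, 0.161, -4, -15, -6, 0.012, -0.026, 0.161, -7, -15, -6, 0.012, -0.026, 0.161]
```

Call:
{"op": "carry_out", "data": {"commands": [1,-16,-7,0.012,-0.026,0.165,-1,-16,-7,0.012,-0.026,0.165,-4,-16,-7,0.012,-0.026,0.165,-7,-16,-7,0.012,-0.026,0.165,0,0,0,0,0,0]}}

```text
time_s: 31.48
tcp_pos: [0.6597, 0.0945, 0.232]
ee_rot: [[-0.869, -0.494, -0.037], [-0.494, 0.869, -0.007], [0.036, 0.012, -0.999]]
wrist_force: [-0.4, -0.3, -5.3]
gripper_width: 0.452
```

Call:
{"op": "carry_out", "data": {"commands": [0,0,0,0,0,0]}}

```text
time_s: 31.6
tcp_pos: [0.6581, 0.0946, 0.2292]
ee_rot: [[-0.867, -0.496, -0.043], [-0.496, 0.868, -0.008], [0.041, 0.014, -0.999]]
wrist_force: [0.2, 0.2, -4.7]
gripper_width: 0.453
```

Run:
```python
from h import *
c,s,im=snap('wrist','w14')
print(s['time_s'],s['tcp_pos'],s['ee_rot'].round(4),s['joints'].round(1))
cv2.imwrite('pics/w14z.png',cv2.resize(im[20:150,190:310],None,fx=5,fy=4.6 and 5,interpolation=cv2.INTER_CUBIC)[:600])
```

```text
31.6 [0.65805671 0.09457257 0.22923267] [[-0.8673 -0.4959 -0.0427]
 [-0.4961  0.8682 -0.0081]
 [ 0.0411  0.0142 -0.9991]] [ 21.9  27.1   9.6  -0.5 -74.9 -82. ]
```

View pics/w14.png

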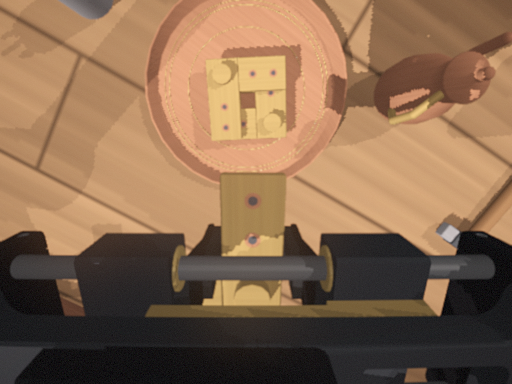

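View pics/w14z.png

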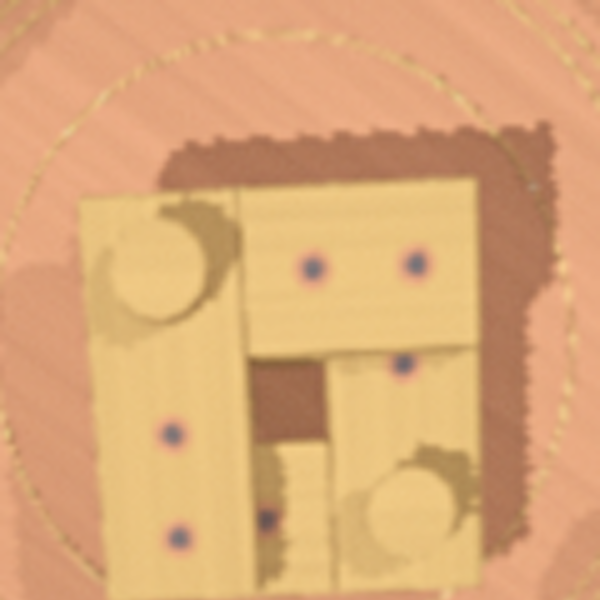

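Run:
```python
from h import *
c,im=load('w14')
q=np.array([(80,199),(477,178),(477,345),(250,358),(257,595),(107,602)],float)
px=(q+.5)/5-.5+[190,20];W=plane(c,px,.034);f=fitL(W[:,:2]);print(W.round(4)[:,:2].tolist(),f)
for q,z in (((158,268),.044),((413,513),.034)): print(plane(c,[(np.array(q)+.5)/5-.5+[190,20]],z))
t4=np.array([.5645,.0372]); a=np.radians(211.9); lx=np.array([np.cos(a),np.sin(a)]);ly=np.array([-lx[1],lx[0]])
t=t4+.004*lx-.03*ly;print(t)
plan([((*t,.10),211.9,4)])
```

```text
[[0.5501, -0.0307], [0.4968, 0.0522], [0.5303, 0.0725], [0.5618, 0.024], [0.6125, 0.0544], [0.6336, 0.0209]] (np.float64(0.001019127626608937), np.float64(32.211166784287336), array([0.56522638, 0.03680562]), array([ 0.55583493, -0.0045683 ]), array([[ 0.84608929, -0.53304119],
       [ 0.53304119,  0.84608929]]))
[[ 0.55578931 -0.00460213  0.044     ]]
[[0.57400448 0.07949657 0.034     ]]
[0.54525096 0.0605554 ]
[27, 6, 34, 0.004, -0.01, -0.009, 28, 7, 33, 0.004, -0.01, -0.009, 28, 7, 33, 0.004, -0.01, -0.009, 28, 7, 33, 0.004, -0.01, -0.009]
```

Call:
{"op": "carry_out", "data": {"commands": [27,6,32,0.008,-0.02,-0.012,28,7,32,0.008,-0.02,-0.012,28,7,32,0,0,-0.012,28,7,31,0,0,0,0,0,0,0,0,0]}}

```text
time_s: 32.28
tcp_pos: [0.5394, 0.0603, 0.0981]
ee_rot: [[-0.844, -0.537, -0.005], [-0.537, 0.844, -0.003], [0.006, 0.001, -1.0]]
wrist_force: [0.5, -0.0, -3.7]
gripper_width: 0.452
```

Call:
{"op": "carry_out", "data": {"commands": [0,0,0,0,0,0]}}

```text
time_s: 32.4
tcp_pos: [0.5403, 0.0609, 0.0989]
ee_rot: [[-0.843, -0.538, -0.003], [-0.538, 0.843, -0.002], [0.004, -0.0, -1.0]]
wrist_force: [0.4, 0.3, -4.4]
gripper_width: 0.453
```

Run:
```python
from h import *
s=sense()
print(s['time_s'],s['tcp_pos'],s['ee_rot'].round(4))
plan([((.5455,.0605,.055),211.9,2)])
```

```text
32.4 [0.54027724 0.06086124 0.09887524] [[-8.426e-01 -5.385e-01 -3.400e-03]
 [-5.384e-01  8.427e-01 -2.500e-03]
 [ 4.200e-03 -2.000e-04 -1.000e+00]]
[-2, -2, 22, -0.0, -0.002, 0.006, -2, -2, 22, -0.0, -0.002, 0.006]
```

Call:
{"op": "carry_out", "data": {"commands": [-4,-3,20,0,-0.004,0.011,0,0,18,0,0,0,0,0,0,0,0,0,0,0,0,0,0,0]}}

```text
time_s: 32.9
tcp_pos: [0.5507, 0.0632, 0.0642]
ee_rot: [[-0.846, -0.533, 0.009], [-0.533, 0.846, 0.003], [-0.009, -0.003, -1.0]]
wrist_force: [0.3, -0.0, -4.1]
gripper_width: 0.454
```

Run:
```python
from h import *
s=sense()
print(s['time_s'],s['tcp_pos'],s['ee_rot'].round(4))
plan([((.5455,.0605,.036),211.9,1)])
```

```text
32.9 [0.55070911 0.06315375 0.06421708] [[-0.8463 -0.5327  0.0092]
 [-0.5327  0.8463  0.0026]
 [-0.0092 -0.0027 -1.    ]]
[6, 1, 28, -0.003, 0.009, 0.005]
```

Call:
{"op": "carry_out", "data": {"commands": [5,1,10,-0.003,0.008,0.004,0,0,8,0,0,0,0,0,0,0,0,0]}}

```text
time_s: 33.28
tcp_pos: [0.5468, 0.0617, 0.0466]
ee_rot: [[-0.848, -0.529, 0.003], [-0.529, 0.848, 0.002], [-0.003, -0.0, -1.0]]
wrist_force: [0.1, -0.0, -5.3]
gripper_width: 0.449
```

Run:
```python
from h import *
s=sense()
print(s['time_s'],s['tcp_pos'],s['ee_rot'].round(4))
plan([((.5455,.0605,.036),211.9,1)])
```

```text
33.275 [0.54676121 0.06170346 0.04655637] [[-8.483e-01 -5.295e-01  3.000e-03]
 [-5.295e-01  8.483e-01  1.800e-03]
 [-3.500e-03 -1.000e-04 -1.000e+00]]
[2, 0, 11, -0.0, 0.003, 0.001]
```

Call:
{"op": "carry_out", "data": {"commands": [2,0,4,0,0.003,0,0,0,4,0,0,0,0,0,0,0,0,0]}}

```text
time_s: 33.65
tcp_pos: [0.5452, 0.0606, 0.0382]
ee_rot: [[-0.848, -0.53, 0.001], [-0.53, 0.848, 0.0], [-0.001, -0.0, -1.0]]
wrist_force: [0.1, 0.5, -4.1]
gripper_width: 0.455
```

Call:
{"op": "carry_out", "data": {"commands": [0,0,2,0,0,0,0,0,0,0,0,0]}}

```text
time_s: 33.9
tcp_pos: [0.5455, 0.0607, 0.0365]
ee_rot: [[-0.848, -0.53, 0.001], [-0.53, 0.848, 0.0], [-0.001, -0.001, -1.0]]
wrist_force: [-1.4, -0.1, -2.9]
gripper_width: 0.453
```

Call:
{"op": "carry_out", "data": {"commands": [0,0,1.5,0,0,0,0,0,0,0,0,0]}}

```text
time_s: 34.15
tcp_pos: [0.5457, 0.0608, 0.0366]
ee_rot: [[-0.848, -0.53, 0.002], [-0.53, 0.848, 0.0], [-0.002, -0.001, -1.0]]
wrist_force: [-0.2, -0.7, -5.2]
gripper_width: 0.458
```

Call:
{"op": "carry_out", "data": {"commands": [0,0,2,0,0,0,0,0,1,0,0,0]}}

```text
time_s: 34.4
tcp_pos: [0.5459, 0.0609, 0.0364]
ee_rot: [[-0.847, -0.531, 0.003], [-0.531, 0.847, -0.0], [-0.002, -0.002, -1.0]]
wrist_force: [-4.8, -0.5, 3.7]
gripper_width: 0.454
```

Seated. Release, rise straight up, and check.

Call:
{"op": "carry_out", "data": {"commands": [0,0,0,0,0,0,0,0,0,0,0,0,0,0,0,0,0,0], "grip": 58}}

```text
time_s: 34.78
tcp_pos: [0.5486, 0.0616, 0.0374]
ee_rot: [[-0.847, -0.532, 0.009], [-0.532, 0.847, 0.001], [-0.008, -0.004, -1.0]]
wrist_force: [-0.8, -0.3, 0.5]
gripper_width: 0.648
```

Call:
{"op": "carry_out", "data": {"commands": [0,0,-15,0,0,0,0,0,-40,0,0,0,0,0,-60,0,0,0,0,0,-60,0,0,0,0,0,-20,0,0,0]}}

```text
time_s: 35.4
tcp_pos: [0.5471, 0.061, 0.2409]
ee_rot: [[-0.846, -0.533, 0.01], [-0.533, 0.846, -0.0], [-0.008, -0.005, -1.0]]
wrist_force: [-0.9, -0.7, -1.2]
gripper_width: 0.667
```

Call:
{"op": "carry_out", "data": {"commands": [-50,-10,0,0,0,0,-50,-10,0,0,0,0,-30,-5,0,0,0,0,0,0,0,0,0,0,0,0,0,0,0,0]}}

```text
time_s: 36.02
tcp_pos: [0.674, 0.11, 0.2527]
ee_rot: [[-0.846, -0.533, 0.022], [-0.533, 0.846, 0.004], [-0.021, -0.008, -1.0]]
wrist_force: [1.3, -0.9, -0.5]
gripper_width: 0.667
```

Run:
```python
from h import *
c,s,im=snap('wrist','w15')
print(s['time_s'],s['tcp_pos'],s['ee_rot'].round(4))
snap('scene','s15',(100,140,430,270),2.4)
snap('side','d15',(180,160,310,290),4.5)
```

```text
36.025 [0.67401626 0.11003288 0.25269072] [[-0.846  -0.5327  0.0225]
 [-0.5327  0.8463  0.0043]
 [-0.0213 -0.0083 -0.9997]]
```

View pics/w15.png

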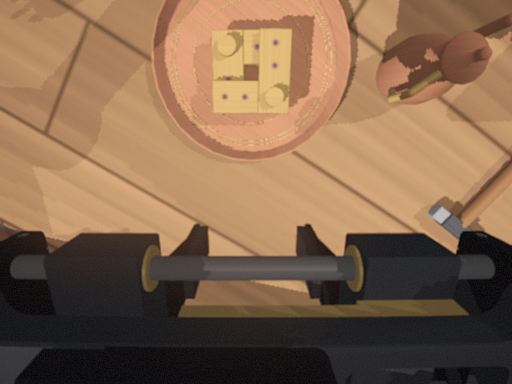

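View pics/s15_c.png

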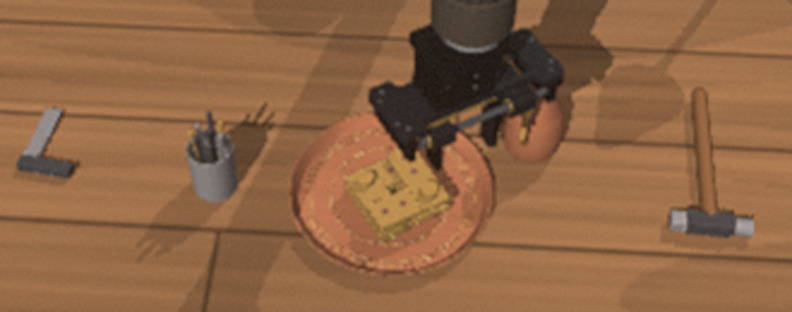

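View pics/d15_c.png

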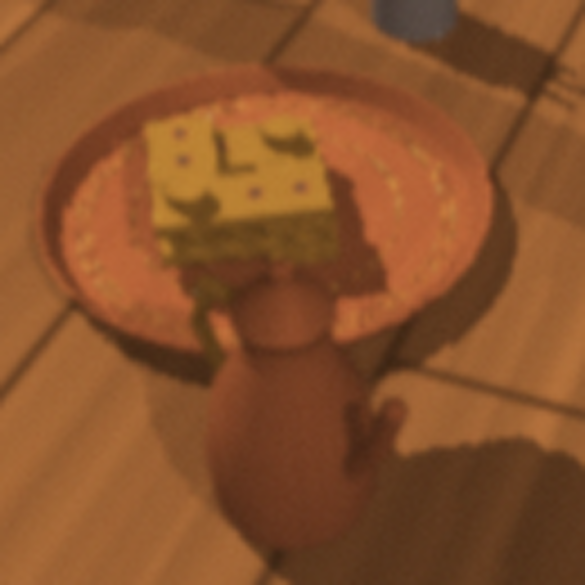

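Run:
```python
from h import *
c,im=load('w15')
for nm,p,z in (('pad4',(274.5,96),.054),('pad3',(228,47),.044)): print(nm,plane(c,[p],z))
A=cv2.resize(im[15:125,200:305],None,fx=5,fy=5,interpolation=cv2.INTER_CUBIC);cv2.imwrite('pics/w15z.png',A)
s=sense();print(s['joint_velocities'].round(2))
```

```text
pad4 [[0.57513089 0.07885657 0.054     ]]
pad3 [[ 0.55698031 -0.00147821  0.044     ]]
[ 0.03 -0.16  0.01 -0.1   0.1   0.02]
```

View pics/w15z.png

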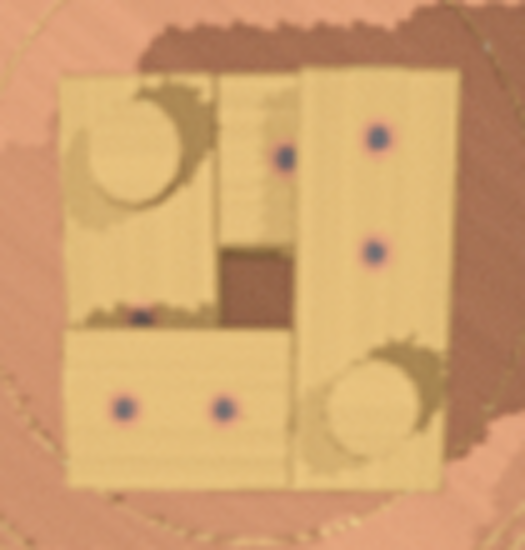

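Run:
```python
from h import *
c,im=load('w15')
q=np.array([(441,490),(461,69),(300,66),(294,328),(64,327),(69,487)],float)
px=(q+.5)/5-.5+[200,15];W=plane(c,px,.044);print(fitL(W[:,:2])[:4])
for q,z in (((135,152),.044),((372,408),.054)): print(plane(c,[(np.array(q)+.5)/5-.5+[200,15]],z))
for n in ('1','15'):
    c,im=load('s'+n)
a=load('s1')[1].astype(int);b=load('s15')[1].astype(int)
d=abs(a-b).sum(2)
for n,(x0,y0,x1,y1) in dict(square=(103,180,135,220),mug=(176,182,202,225),hammer=(375,172,418,245)).items(): print(n,d[y0:y1,x0:x1].mean(),d[y0:y1,x0:x1].max())
```

```text
(np.float64(0.0007565131233286872), np.float64(-148.359971160066), array([0.56591092, 0.03770673]), array([0.57571431, 0.07898497]))
[[ 0.55597024 -0.00410215  0.044     ]]
[[0.57566715 0.07845397 0.054     ]]
square 9.22734375 29
mug 19.199463327370303 202
hammer 8.69194010831475 29
```

```bash
python3 -c "
from station import *
print(finish_job())"
```

```text
the job is handed in; nothing more can be done
None
```

I stacked brackets c, b and a on the base as layers 2, 3 and 4, each half a turn from the one below, and handed the job in at about 36 s of the 72 s. The hand-in reports no verdict, so the results below are my own measurements.

| Layer | Bracket | Centre (m) | Angle |
|---|---|---|---|
| base | – | (0.564, 0.037) | 31.9° |
| 2 | c | (0.565, 0.038) | 212.1° |
| 3 | b | (0.565, 0.037) | 32.2° |
| 4 | a | (0.566, 0.038) | 211.6° |

- **Fit:** centres agree within about 2 mm and angles within about 0.5°. The camera calibration is only good to about 2 mm. The base and layers 2 and 3 were each measured before the next bracket went on.
- **Set-down:** every bracket met the one below before I opened the fingers, at 10 mm steps in tool height. The final pictures show the pile level, with the pads over the open angles. Level and height were judged by eye and tool height, not measured separately.
- **Bystanders:** comparing first and last scene pictures, the square and hammer show no change. The mug and ewer look upright and in place by eye; the ewer was partly behind the gripper in the last scene view, but the side view shows it standing.

**Close call:** after placing c, my retreat brought the tool close to the ewer at about its height. No contact force showed, and the ewer looked undisturbed.

**Disagreements:** my first, half-hidden view put the base's pad 8 mm off. Two later views and the scene camera agreed with each other, so I used those. A rough click on layer 3's pad in the last view read 3 mm off, and the zoomed reading agreed with the others.

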